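# Fill the glass vase with drainage pebbles through the funnel

### The job

Lift the lid off the funnel by its knob and lay it down, not dropping it, fully on the cork mat. Then take the scoops that hold pebbles by their handles and pour all the pebbles through the funnel, so that every one ends up inside the glass vase; every scoop must stand upright on the white foam board afterwards. Last, put the lid back flat and centred on the funnel, and leave the other pots where they stand.

Things in the scene. Friction and masses are not known exactly. Their poses are not given: they have to be found in the camera images.
- lid: the flat round terracotta lid that was left lying on the funnel and closes its mouth: a disc 148 mm across, 8 mm thick at its edge and 12 mm at the middle, with an upright round knob 28 mm across (over z 28 to 42 mm; a neck 22 mm across below it down to z 13 mm). Origin at the centre of its underside, z up through the knob
- mat: the square cork mat, 200 x 200 x 5 mm, fixed, on one side of the station (left or right). Origin at the centre of its underside; sides along its x and y
- board: the white foam board that the scoops stand on, fixed, 300 mm (its x) by 360 mm (its y), 12 mm thick. Origin at the centre of its underside, so its top is at z 12 mm; it is on the other side of the station from the cork mat
- station: fixed filling station, origin under the vase's centre: wooden base 170 x 110 x 12 mm; clear glass tube vase (60 mm outside, 54 inside, inner floor z 17, mouth z 100 mm); over it a wide white funnel (140 mm across at its top, z 165 mm; walls 3 mm; cone down to z 108 mm; outlet 43 mm across, ends in the vase's mouth); a post 14 mm thick at x +85 mm, up to z 125 mm
- funnel_rim (a point): centre of the funnel's open top, level with its rim (165 mm above the table)
- vase_floor (a point): centre of the vase's inner floor (17 mm above the table)
- scoop0: steel hand scoop, 102 mm long (x), 72 wide (y), open in front (+x) and on top: walls 40 mm high, floor rising 8 degrees to the front lip at x 50, z 20 mm. Wooden bar handle lengthwise above it on a post at the back: bar 12 mm wide (y), 20 high, centre line z 80 mm, x -55 to +30 mm. Origin: centre of the flat underside, z up. 0.14 kg, balances near x -10 mm
- scoop1: steel hand scoop, 102 mm long (x), 72 wide (y), open in front (+x) and on top: walls 40 mm high, floor rising 8 degrees to the front lip at x 50, z 20 mm. Wooden bar handle lengthwise above it on a post at the back: bar 12 mm wide (y), 20 high, centre line z 80 mm, x -55 to +30 mm. Origin: centre of the flat underside, z up. 0.14 kg, balances near x -10 mm
- scoop2: steel hand scoop, 102 mm long (x), 72 wide (y), open in front (+x) and on top: walls 40 mm high, floor rising 8 degrees to the front lip at x 50, z 20 mm. Wooden bar handle lengthwise above it on a post at the back: bar 12 mm wide (y), 20 high, centre line z 80 mm, x -55 to +30 mm. Origin: centre of the flat underside, z up. 0.14 kg, balances near x -10 mm
- pebble0a: a chunky terracotta drainage pebble, a stubby rounded piece 18 mm thick and 22 mm long, origin at its centre; lies at the start in one of the scoops. May be absent
- pebble0b: a chunky terracotta drainage pebble, a stubby rounded piece 18 mm thick and 22 mm long, origin at its centre; lies at the start in one of the scoops. May be absent
- pebble0c: a chunky terracotta drainage pebble, a stubby rounded piece 18 mm thick and 22 mm long, origin at its centre; lies at the start in one of the scoops. May be absent
- pebble1a: a chunky terracotta drainage pebble, a stubby rounded piece 18 mm thick and 22 mm long, origin at its centre; lies at the start in one of the scoops. May be absent
- pebble1b: a chunky terracotta drainage pebble, a stubby rounded piece 18 mm thick and 22 mm long, origin at its centre; lies at the start in one of the scoops. May be absent
- pebble1c: a chunky terracotta drainage pebble, a stubby rounded piece 18 mm thick and 22 mm long, origin at its centre; lies at the start in one of the scoops. May be absent
- pebble2a: a chunky terracotta drainage pebble, a stubby rounded piece 18 mm thick and 22 mm long, origin at its centre; lies at the start in one of the scoops. May be absent
- pebble2b: a chunky terracotta drainage pebble, a stubby rounded piece 18 mm thick and 22 mm long, origin at its centre; lies at the start in one of the scoops. May be absent
- pebble2c: a chunky terracotta drainage pebble, a stubby rounded piece 18 mm thick and 22 mm long, origin at its centre; lies at the start in one of the scoops. May be absent
- pot_round: bystander: round blue glazed pot, about 72 mm across and 55 mm high, origin under its centre
- pot_green: bystander: green glass cup, 64 mm across, 60 mm high, origin under its centre
- pot_tiny: bystander: tiny white pot, 44 mm across, 35 mm high, standing on the foam board near its edge towards the robot, origin under its centre
There are look-alikes about, which are no part of the job. Of the things like the station, leave any that is red; of the rest the larger one is meant.

How it is judged:
On the way, in this order (a step that is already met when the one before it is completed fails the run):
1. the lid lies flat on the cork mat, let go (x of lid in the frame of mat between -0.035 and 0.035 m and y of lid in the frame of mat between -0.035 and 0.035 m and z of lid in the frame of mat below 0.012 m and angle between lid's own z axis and vertical below 0.1 rad and linear speed of lid below 0.03 m/s and contact force between lid and the fingers below 0.1 N), for 0.2 s.
2. a scoop is tipped forward over the funnel (((angle between scoop0's own z axis and vertical above 0.4 rad and horizontal distance between scoop0 and funnel_rim below 0.14 m and height (world z) of scoop0 above 0.15 m) or (angle between scoop1's own z axis and vertical above 0.4 rad and horizontal distance between scoop1 and funnel_rim below 0.14 m and height (world z) of scoop1 above 0.15 m) or (angle between scoop2's own z axis and vertical above 0.4 rad and horizontal distance between scoop2 and funnel_rim below 0.14 m and height (world z) of scoop2 above 0.15 m))), for 0.05 s.
3. all the pebbles are inside the vase (horizontal distance between each of pebble0a, pebble0b, pebble0c, pebble1a, pebble1b, pebble1c, pebble2a, pebble2b, pebble2c and vase_floor below 0.03 m and z of pebble0a in the frame of vase_floor between 0 and 0.085 m and z of pebble0b in the frame of vase_floor between 0 and 0.085 m and z of pebble0c in the frame of vase_floor between 0 and 0.085 m and z of pebble1a in the frame of vase_floor between 0 and 0.085 m and z of pebble1b in the frame of vase_floor between 0 and 0.085 m and z of pebble1c in the frame of vase_floor between 0 and 0.085 m and z of pebble2a in the frame of vase_floor between 0 and 0.085 m and z of pebble2b in the frame of vase_floor between 0 and 0.085 m and z of pebble2c in the frame of vase_floor between 0 and 0.085 m), for 0.2 s.
At the end, for the whole second after the job is handed in: every pebble is inside the vase below its mouth; the lid lies flat on the funnel again with its centre within 15 mm of the funnel's; each scoop stands upright and at rest on the foam board with its centre at least 15 to 20 mm inside the board's edges (all of step 3 and horizontal distance between lid and funnel_rim below 0.015 m and z of lid in the frame of funnel_rim between -0.004 and 0.004 m and angle between lid's own z axis and vertical below 0.06 rad and linear speed of each of lid, scoop0, scoop1, scoop2 below 0.03 m/s and x of scoop0 in the frame of board between -0.13 and 0.13 m and y of scoop0 in the frame of board between -0.165 and 0.165 m and z of scoop0 in the frame of board between 0.005 and 0.02 m and angle between each of scoop0, scoop1, scoop2's own z axis and vertical below 0.1 rad and x of scoop1 in the frame of board between -0.13 and 0.13 m and y of scoop1 in the frame of board between -0.165 and 0.165 m and z of scoop1 in the frame of board between 0.005 and 0.02 m and x of scoop2 in the frame of board between -0.13 and 0.13 m and y of scoop2 in the frame of board between -0.165 and 0.165 m and z of scoop2 in the frame of board between 0.005 and 0.02 m); the robot touches nothing.
It fails at once if the round blue pot is pushed out of its place (more than 30 mm) (distance of pot_round from where it was at the start of the episode above 0.03 m).
It fails at once if the green glass cup is pushed out of its place (more than 30 mm) (distance of pot_green from where it was at the start of the episode above 0.03 m).
It fails at once if the tiny white pot is pushed out of its place (more than 30 mm) (distance of pot_tiny from where it was at the start of the episode above 0.03 m).
It fails at once if the lid or a scoop is let fall: loose from the fingers and faster than a fall of about 50 mm gives (1.0 m/s) ((linear speed of lid above 1 m/s and contact force between lid and the fingers below 0.05 N) or (linear speed of scoop0 above 1 m/s and contact force between scoop0 and the fingers below 0.05 N) or (linear speed of scoop1 above 1 m/s and contact force between scoop1 and the fingers below 0.05 N) or (linear speed of scoop2 above 1 m/s and contact force between scoop2 and the fingers below 0.05 N)).
Of pebble0a, pebble0b, pebble0c, pebble1a, pebble1b, pebble1c, pebble2a, pebble2b, pebble2c only 5 to 9 are there at a start; the rules pass over those that are not, and their reading is None.
At some moment in a run one of lid, scoop0, scoop1, scoop2 may be knocked a few centimetres aside while the robot is not near it.
It also fails if it takes over 208 s, if anything falls off the work surface, if the arm or the gripper's body presses on something with over 40 N, if the wrist force passes 120 N, or if a joint passes its speed limit or range.

### The arm

A 7-joint arm with a two-finger parallel gripper is mounted at the origin on the work surface. World frame = base frame: x ahead of the robot, y to its left, z up, the work surface at z = 0. Lengths are in m, angles in rad, forces in N, time in s.
With the tool pointing down it reaches from about 0.4 to 0.85 m from the base axis. Payload 10.4 kg.
Tool frame: the origin (TCP) lies midway between the tips of the shut fingers; the grasp point (between the pads) lies 19 mm behind it; z points along the fingers, x is the direction in which the jaws open and shut, and the axes are right-handed (so a half turn about z gives the same grasp; the last joint's range is limited). The gripper opens to 87 mm and grips with 3 to 60 N. Pads are 19 mm wide; open, the fingers measure 117 mm over their backs; the gripper's body (75 mm by 190 mm) begins 51 mm behind the grasp point.
Start: joints at [1.204, 0.332, -0.065, 1.46, 0.022, 1.35, -0.088], TCP at [0.211, -0.588, 0.19] pointing down, gripper open.
Joint ranges: [-2.6, 2.6], [-0.5, 2.12], [-1.47, 1.34], [0.16, 2.42], [-1.27, 4.41], [0.06, 2.06], [-2.6, 2.6]. Speed limits (rad/s): [2.22, 2.22, 2.79, 2.79, 3.14, 3.14, 3.14].

### API

Orientations are given as [roll, pitch, yaw] about the fixed x, y, z axes, in that order (R = Rz(yaw) Ry(pitch) Rx(roll)).
In Python, from rig import readout, vision, order gives the robot as it stands.
- The arm moves only by the tool arm_command, never from a script. Its arguments are lists of equal length, an entry for each row: "dp": the shift along the tool's x, y, z in m, a list of three; "delta_rot": the turn, a rotation vector about the tool's x, y, z in rad, a list of three; "jaw": the finger opening in m, from 0 to 0.087. In form: {"dp": [[tx, ty, tz], ...], "delta_rot": [[ax, ay, az], ...], "jaw": [jaw, ...]}. A call has 1 to 20 rows; each row is the pose to reach, as a shift and turn from the pose measured when the call began, along the tool's axes at that moment; what a row does not reach only later rows make up. A row lasts 1/8 s, in which the tool goes at most 62.5 mm and 10.7 degrees, less where a joint would pass 70% of its speed; a pose out of reach is approached as far as the arm can. A call with a gripper value outside its range is refused whole. The fingers move at their own pace and stop on an object; "newtons" is the grip in N (left out, the last holds). Time passes only in rows, so rows that repeat a pose let the fingers close. It gives the time, the measured TCP pose, the force and the opening at its end, in the units of the state.
- readout.observe(): the state, without advancing time (a new reading comes with each control period).
- vision.camera(name): name is "scene" or "top" or "wrist"; returns the picture (384x512x3 uint8, red, green, blue); there is no depth.
- vision.calibration(name): a dict with "camera_matrix" (3x3 intrinsics, pixels), "distortion" ([k1, k2, p1, p2, k3] as OpenCV has them; the pictures are not rectified), "T" (4x4, takes a point from camera to world coordinates). Camera axes: x right, y down, z forward; pixel columns grow to the right and rows downward; lengths in m; the calibration is good to about 2 mm. A picture is of the moment at which its call begins: read the wrist's pose just before it. calibration takes no time and is no camera call; for the wrist camera it gives the pose at the moment of the call.
- order.close_job(): hands the job in, once; it reports no verdict.
The state is a dict: "clock": time; "joint_pos": joint angles; "qd": joint speeds; "joint_torque": joint torques, N m; "ee_pos": TCP position; "ee_rot": TCP orientation; "contact_force": force on the tool from outside, world axes, zero at the start; "wrist_torque": the same for the moment, N m; "opening": opening from 0.0 (shut) to 1.0 (fully open).
Only numpy, scipy, OpenCV 4.12 (cv2) and the standard library are available. Lean on these libraries where they do the work, as an engineer would, in place of code of your own. Each camera call takes 0.05 s, during which the arm holds its last target.

## Working session

There is one attempt and no reset: what is moved stays moved. The work goes in short steps, Python scripts to look and compute and a tool call to move; the robot and the scene stay as the last step left them, time stands still between calls to the robot, and variables do not carry over. Pictures are saved under pics/ and viewed, and the job is handed in when it is done.

Besides the shell and the picture viewer there is one more tool, called after "Call:" as name(argument=value, ...) on one line, values as JSON. arm_command: Moves the arm, as the interface text tells. Its arguments: {"type":"object","properties":{"dp":{"type":"array"},"delta_rot":{"type":"array"},"jaw":{"type":"array"},"newtons":{"type":"number"}},"required":["dp","delta_rot","jaw"]}

```bash
ls; mkdir -p pics
python3 - <<'E'
from rig import readout, vision, order
import cv2
s=readout.observe(); print(s)
for n in ("scene","top","wrist"):
    im=vision.camera(n); cv2.imwrite(f"pics/{n}0.png",im[:,:,::-1])
    c=vision.calibration(n); print(n,c)
E
```

```text
pics
{'clock': 0.0, 'joint_pos': array([ 1.20439467,  0.33286858, -0.06470272,  1.46094492,  0.02164206,
        1.34991673, -0.08851363]), 'qd': array([3.31692675e-04, 6.28471948e-05, 2.61118176e-04, 5.34117826e-05,
       1.00265715e-03, 5.12495306e-04, 1.16163900e-03]), 'joint_torque': array([ 5.76217426e-04, -6.23266697e+01,  2.53168697e-02, -3.89896989e+01,
       -6.12023938e-02,  3.96115123e-02,  1.45479444e-04]), 'ee_pos': array([ 0.21049758, -0.58801726,  0.18925434]), 'ee_rot': array([ 3.14148468e+00,  1.43684805e-03, -1.22697549e+00]), 'contact_force': array([-0.51403844, -0.34035062,  0.07047734]), 'wrist_torque': array([-0.05036135,  0.00741106, -0.03919846]), 'opening': 1.0000439031914474}
scene {'camera_matrix': array([[414.09914499,   0.        , 254.46272211],
       [  0.        , 414.09914499, 194.41010495],
       [  0.        ,   0.        ,   1.        ]]), 'distortion': array([-0.14240354,  0.        ,  0.        ,  0.        ,  0.        ]), 'T': array([[ 0.30641229,  0.65893405, -0.68696246,  1.31996954],
       [ 0.95174164, -0.19895551,  0.23367619, -0.2756
[... 555 characters left out ...]
.58366166e-03],
       [ 1.82633414e-04, -5.21073423e-02, -9.98641473e-01,
         1.29533264e+00],
       [ 0.00000000e+00,  0.00000000e+00,  0.00000000e+00,
         1.00000000e+00]])}
wrist {'camera_matrix': array([[317.88672024,   0.        , 253.02479477],
       [  0.        , 317.88672024, 188.93322983],
       [  0.        ,   0.        ,   1.        ]]), 'distortion': array([-0.0288394,  0.       ,  0.       ,  0.       ,  0.       ]), 'T': array([[ 0.33707485, -0.91248189, -0.23185628,  0.27474826],
       [-0.94147718, -0.32698751, -0.08185287, -0.56450855],
       [-0.00112485,  0.24587794, -0.96930015,  0.38552374],
       [ 0.        ,  0.        ,  0.        ,  1.        ]])}
```

View pics/scene0.png

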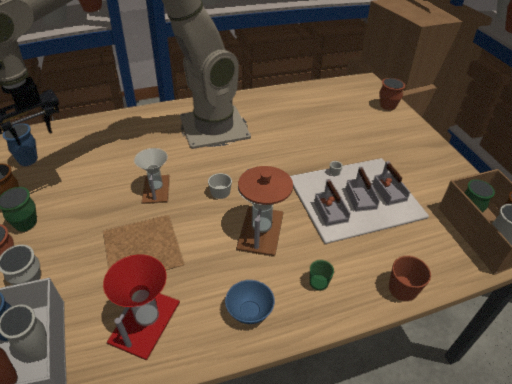

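View pics/top0.png

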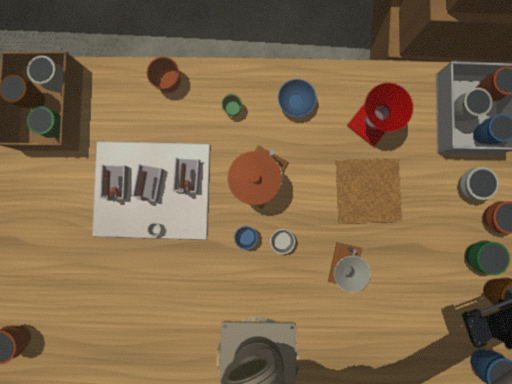

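View pics/wrist0.png

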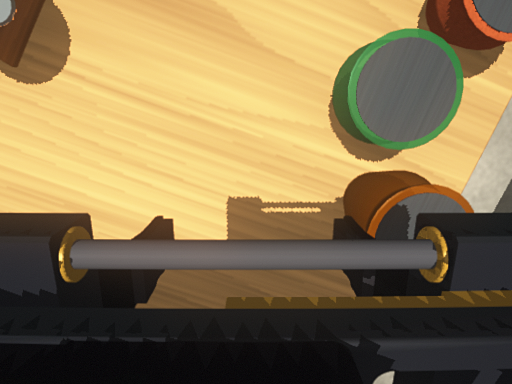

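Candidates for the station: covered by the terracotta disc at top (255,178); the red funnel at (385,108), to be left alone; and the small white funnel at (352,274), which is the smaller one. I choose (255,178), since it is non-red and larger. Next I check it in a close crop and get measurements.

```bash
cat > h.py <<'E'
import numpy as np, cv2
from scipy.spatial.transform import Rotation as R
from rig import readout, vision
def snap(n,f):
    s=readout.observe(); c=vision.calibration(n); im=vision.camera(n)[:,:,::-1].copy(); cv2.imwrite(f"pics/{f}.png",im)
    return im,c,s
def ray(c,uv):
    p=cv2.undistortPoints(np.array(uv,float).reshape(-1,1,2),c["camera_matrix"],c["distortion"]).reshape(-1,2)
    d=np.c_[p,np.ones(len(p))]@c["T"][:3,:3].T
    return c["T"][:3,3],d
def onplane(c,uv,z):
    o,d=ray(c,uv); t=(z-o[2])/d[:,2]; return o+d*t[:,None]
def proj(c,P):
    T=np.linalg.inv(c["T"]); rv=cv2.Rodrigues(T[:3,:3])[0]
    return cv2.projectPoints(np.array(P,float).reshape(-1,1,3),rv,T[:3,3],c["camera_matrix"],c["distortion"])[0].reshape(-1,2)
def tri(c1,p1,c2,p2):
    o1,d1=ray(c1,p1); o2,d2=ray(c2,p2); d1=d1[0]/np.linalg.norm(d1[0]); d2=d2[0]/np.linalg.norm(d2[0])
    A=np.stack([d1,-d2],1); t=np.linalg.lstsq(A,o2-o1,rcond=None)[0]
    a=o1+d1*t[0]; b=o2+d2*t[1]; return (a+b)/2,np.linalg.norm(a-b)
def toolmove(s,pos=None,rot=None):
    "dp and rotvec in tool axes from state s to world pos and Rotation rot"
    R0=R.from_euler("xyz",s["ee_rot"]); 
    dp=R0.inv().apply(np.array(pos)-s["ee_pos"]) if pos is not None else np.zeros(3)
    rv=(R0.inv()*rot).as_rotvec() if rot is not None else np.zeros(3)
    return dp,rv
def up(im,x0,y0,x1,y1,k,f):
    o=cv2.resize(im[y0:y1,x0:x1],None,fx=k,fy=k,interpolation=cv2.INTER_CUBIC); cv2.imwrite(f"pics/{f}.png",o)
E
python3 - <<'E'
from h import *
im=cv2.imread("pics/top0.png"); c=vision.calibration("top")
up(im,85,135,215,245,6,"t_board"); up(im,215,135,335,215,6,"t_stn")
i2=cv2.imread("pics/scene0.png"); up(i2,285,150,430,245,5,"s_board"); up(i2,220,155,310,265,5,"s_stn")
def cents(mask,amin):
    n,l,st,ce=cv2.connectedComponentsWithStats(mask.astype(np.uint8)); return [(st[i],ce[i]) for i in range(1,n) if st[i][4]>amin]
hsv=cv2.cvtColor(im,cv2.COLOR_BGR2HSV)
for nm,p in dict(blue=(297,99),green=(232,105),tiny=(156,230),mat=(368,190)).items(): print(nm,hsv[p[1],p[0]],onplane(c,[p],0))
print("lidpix",hsv[170,240],hsv[190,350])
E
```

```text
blue [106 107 124] [[ 0.81544299 -0.10977007  0.        ]]
green [ 60  76 134] [[0.79276183 0.09654456 0.        ]]
tiny [ 24  22 182] [[0.39330422 0.32699758 0.        ]]
mat [ 17 141 128] [[ 0.52914685 -0.33646199  0.        ]]
lidpix [  9 169 145] [ 15 143 136]
```

View pics/t_board.png

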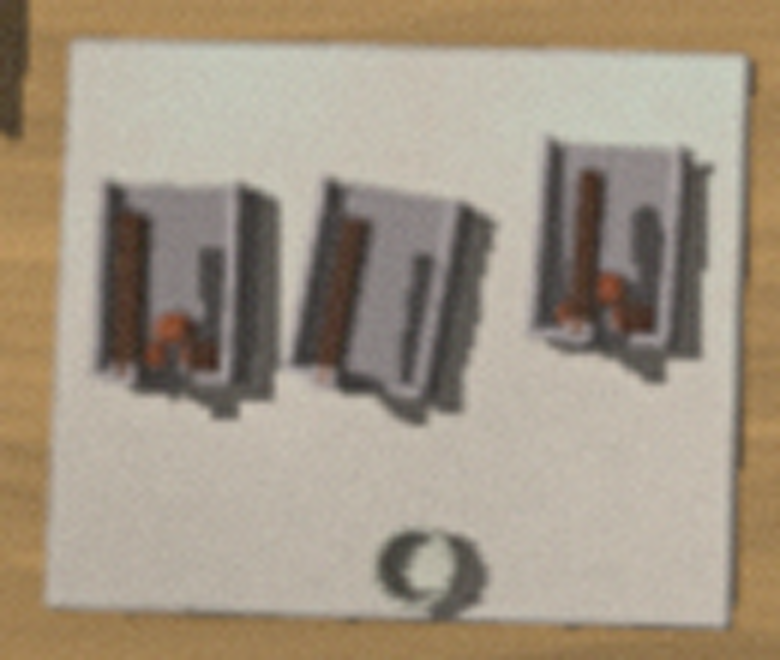

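View pics/t_stn.png

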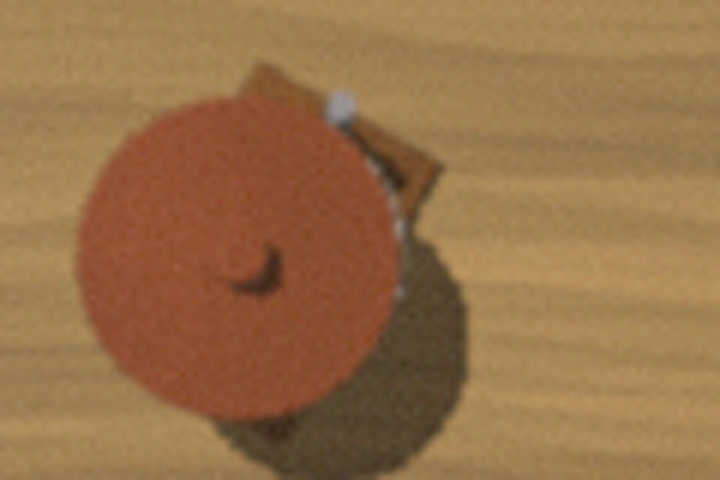

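View pics/s_board.png

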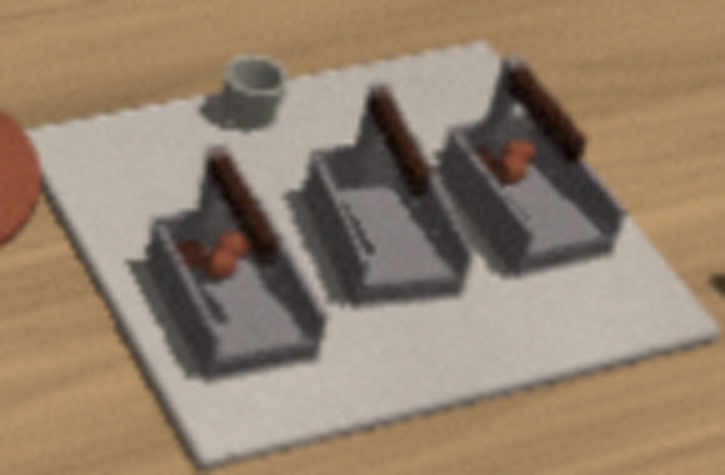

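View pics/s_stn.png

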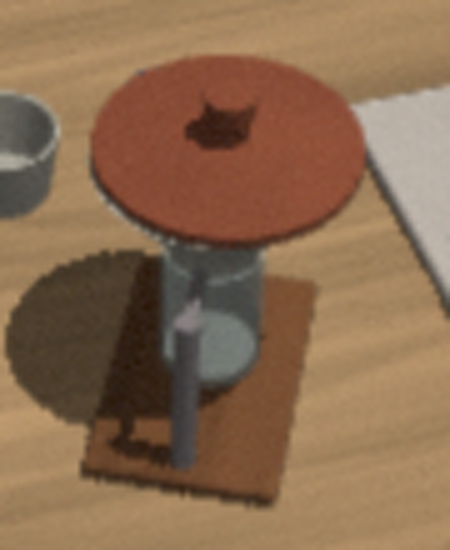

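The crop at top (255,178) shows the terracotta disc with its knob near (258,180), over a wooden base and a glass vase, so it is the right station. On the board, the left scoop (114,183) and right scoop (187,176) hold pebbles, and the middle one (149,184) is empty. All three open towards +x.

```bash
cat > meas.py <<'E'
from h import *
def comp(mask,near):
    n,l,st,ce=cv2.connectedComponentsWithStats(mask.astype(np.uint8))
    b=[(np.hypot(*(ce[i]-near)),i) for i in range(1,n) if st[i][4]>15]; i=min(b)[1]; return (l==i).astype(np.uint8),ce[i],st[i][4]
def hull(m): return cv2.convexHull(np.vstack(cv2.findContours(m,cv2.RETR_EXTERNAL,cv2.CHAIN_APPROX_NONE)[0]))
def bars(im,c,z,box=(95,140,212,240)):
    hsv=cv2.cvtColor(im,cv2.COLOR_BGR2HSV); x0,y0,x1,y1=box
    H,S,V=[hsv[:,:,k].astype(int) for k in range(3)]
    m=(((H<14)|(H>172))&(S>70)&(V<105)); 
    mm=np.zeros_like(m); mm[y0:y1,x0:x1]=m[y0:y1,x0:x1]
    n,l,st,ce=cv2.connectedComponentsWithStats(mm.astype(np.uint8))
    out=[]
    for i in range(1,n):
        if st[i][4]<25: continue
        ys,xs=np.nonzero(l==i); P=onplane(c,np.c_[xs,ys],z)[:,:2]
        r=cv2.minAreaRect((P*1000).astype(np.float32)); out.append((ce[i],st[i],r))
    return out
E
python3 - <<'E'
from meas import *
im=cv2.imread("pics/top0.png"); c=vision.calibration("top"); hsv=cv2.cvtColor(im,cv2.COLOR_BGR2HSV).astype(int)
H,S,V=hsv[...,0],hsv[...,1],hsv[...,2]
m,ce,a=comp((H<13)&(S>135)&(V>90),(255,178)); e=cv2.fitEllipse(hull(m)); print("lid ell",e,a,onplane(c,[e[0]],0.171))
m,ce,a=comp((S>118)&(V<145)&(H>12)&(H<20),(368,190));
m=cv2.morphologyEx(m,cv2.MORPH_OPEN,np.ones((5,5))); q=cv2.boxPoints(cv2.minAreaRect(hull(m))); P=onplane(c,q,0.005);print("mat",q,P[:,:2],P.mean(0),np.linalg.norm(np.diff(P,axis=0),axis=1))
m,ce,a=comp((S<50)&(V>150),(150,190)); q=cv2.boxPoints(cv2.minAreaRect(hull(m))); P=onplane(c,q,0.012);print("board",q,P[:,:2],P.mean(0),np.linalg.norm(np.diff(P,axis=0),axis=1))
for b in bars(im,c,0.102): print(b)
E
```

```text
lid ell ((254.39727783203125, 177.5736846923828), (53.25278854370117, 54.33418655395508), 177.69769287109375) 2253 [[0.54914312 0.01832727 0.171     ]]
mat [[336.5399  159.13316]
 [399.69742 157.59273]
 [401.2628  221.77406]
 [338.10526 223.3145 ]] [[ 0.62443056 -0.2356145 ]
 [ 0.63286391 -0.43591092]
 [ 0.43090457 -0.4405201 ]
 [ 0.42344827 -0.24178398]] [ 0.52791183 -0.33845737  0.005     ] [0.20047388 0.20201193 0.19887594]
board [[ 92.4477  235.77786]
 [ 95.25324 140.3898 ]
 [208.65515 143.72516]
 [205.84961 239.11322]] [[0.37210875 0.52345751]
 [0.67177912 0.52560412]
 [0.66567181 0.16618802]
 [0.36857974 0.16826671]] [0.51953486 0.34587909 0.012     ] [0.29967806 0.35946799 0.29709934]
(array([184.22807018, 179.61403509]), array([178, 164,  16,  26, 114], dtype=int32), ((549.2017822265625, 227.771240234375), (78.5677490234375, 39.102508544921875), 23.626184463500977))
(array([106.27927928, 183.9009009 ]), array([104, 170,  10,  26, 111], dtype=int32), ((533.8424682617188, 444.442626953125), (73.42787170410156, 26.57667350769043), 2.0802996158599854))
(array([141.01282051, 183.83333333]), array([138, 172,   8,  24,  78], dtype=int32), ((532.4507446289062, 347.7160339355469), (11.300397872924805, 69.21277618408203), 81.39060974121094))
(array([117.36666667, 192.43333333]), array([115, 188,   6,   9,  30], dtype=int32), ((506.4930114746094, 416.8871154785156), (23.489397048950195, 14.723282814025879), 1.9530367851257324))
```

```bash
cat > go.py <<'E'
# usage: go.py x y z yaw(deg) [tilt deg: turn about tool x after yaw]   target of TCP
from h import *; import sys
def tgt(yaw,tilt=0): return R.from_euler("xyz",[np.pi,0,np.radians(yaw)])*R.from_rotvec([np.radians(tilt),0,0])
if __name__=="__main__":
    a=list(map(float,sys.argv[1:])); s=readout.observe()
    dp,rv=toolmove(s,a[:3],tgt(*a[3:5])); np.set_printoptions(precision=4,suppress=True)
    print("dp",dp,"rv",rv,"t",s["clock"],"q",s["joint_pos"],"pos",s["ee_pos"],"rot",s["ee_rot"],"F",s["contact_force"],s["opening"])
E
python3 go.py 0.549 0.018 0.32 0
python3 - <<'E'
# rough kinematic sanity
E
```

```text
dp [-0.4567 -0.5229 -0.1301] rv [-0.0006  0.001  -1.2269] t 0.15 q [ 1.2044  0.3327 -0.0647  1.4607  0.0216  1.3499 -0.0885] pos [ 0.2106 -0.5881  0.1894] rot [ 3.1415  0.0011 -1.2269] F [ 0.1087 -0.7379 -0.3601] 1.0019693912926964
```

Call:
arm_command(dp=[[0, 0, -0.06], [0, 0, -0.12], [-0.2, -0.23, -0.13], [-0.457, -0.523, -0.13], [-0.457, -0.523, -0.13], [-0.457, -0.523, -0.13], [-0.457, -0.523, -0.13], [-0.457, -0.523, -0.13], [-0.457, -0.523, -0.13], [-0.457, -0.523, -0.13], [-0.457, -0.523, -0.13], [-0.457, -0.523, -0.13], [-0.457, -0.523, -0.13], [-0.457, -0.523, -0.13], [-0.457, -0.523, -0.13], [-0.457, -0.523, -0.13]], delta_rot=[[0, 0, 0], [0, 0, 0], [0, 0, -0.2], [0, 0, -1.227], [0, 0, -1.227], [0, 0, -1.227], [0, 0, -1.227], [0, 0, -1.227], [0, 0, -1.227], [0, 0, -1.227], [0, 0, -1.227], [0, 0, -1.227], [0, 0, -1.227], [0, 0, -1.227], [0, 0, -1.227], [0, 0, -1.227]], jaw=[0.06, 0.06, 0.06, 0.06, 0.06, 0.06, 0.06, 0.06, 0.06, 0.06, 0.06, 0.06, 0.06, 0.06, 0.06, 0.06], newtons=25)

```text
clock: 2.15
ee_pos: [0.5487, 0.0166, 0.3198]
ee_rot: [-3.141, 0.001, -0.002]
contact_force: [-0.5, -0.2, 0.0]
opening: 0.689
```

Run:
```python
from meas import *
im,c,s=snap("wrist","w1"); print(s["ee_pos"],s["joint_pos"])
t,ct,_=snap("top","t1")
print(proj(c,[[0.549,0.018,0.207],[0.549,0.018,0.171]]))
```

```text
[0.548682   0.01657009 0.3198446 ] [ 0.50984735  0.19322601 -0.72852433  1.40775892  0.12792752  1.5893217
 -0.20936774]
[[252.15568021 177.55778379]
 [252.23139421 170.65719717]]
```

View pics/w1.png

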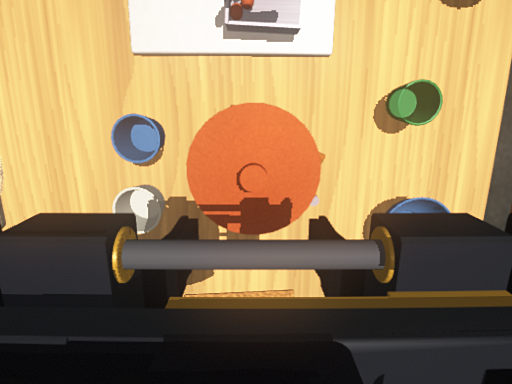

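The wrist view shows the knob at about (253,178), against a predicted (252,177.5). Descending to grip it.

Call:
arm_command(dp=[[0, -0.0015, 0.05], [0, -0.0015, 0.09], [0, -0.0015, 0.115], [0, -0.0015, 0.128], [0, -0.0015, 0.133], [0, -0.0015, 0.133], [0, -0.0015, 0.133], [0, -0.0015, 0.133], [0, -0.0015, 0.133], [0, -0.0015, 0.133], [0, -0.0015, 0.133]], delta_rot=[[0, 0, 0], [0, 0, 0], [0, 0, 0], [0, 0, 0], [0, 0, 0], [0, 0, 0], [0, 0, 0], [0, 0, 0], [0, 0, 0], [0, 0, 0], [0, 0, 0]], jaw=[0.06, 0.06, 0.06, 0.06, 0.06, 0.06, 0.01, 0.01, 0.01, 0.01, 0.01], newtons=25)

```text
clock: 3.62
ee_pos: [0.5487, 0.0183, 0.1871]
ee_rot: [-3.141, 0.0, -0.002]
contact_force: [1.2, 0.5, 0.2]
opening: 0.207
```

Call:
arm_command(dp=[[0, 0, 0], [0, 0, 0]], delta_rot=[[0, 0, 0], [0, 0, 0]], jaw=[0.01, 0.01])

```text
clock: 3.88
ee_pos: [0.5487, 0.0183, 0.187]
ee_rot: [-3.141, 0.0, -0.002]
contact_force: [0.8, -1.2, 1.0]
opening: 0.124
```

Run:
```python
from meas import *
im,c,s=snap("scene","s2"); print(s["ee_pos"],s["opening"],s["contact_force"])
up(im,200,120,330,260,4,"s2c")
```

```text
[0.54869116 0.01826132 0.18704781] 0.1243483604799921 [ 0.80120042 -1.17732865  0.96956731]
```

View pics/s2c.png

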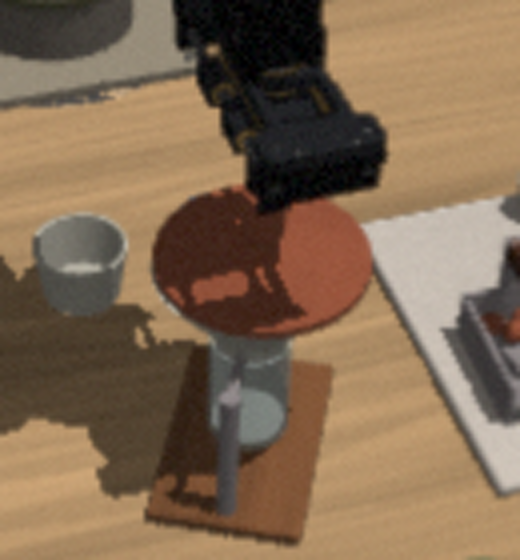

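Run:
```python
from meas import *
im,c,s=snap("wrist","w3"); t,ct,_=snap("top","t3"); up(t,200,120,330,240,5,"t3c"); si=cv2.imread("pics/s2.png"); sc=vision.calibration("scene")
print(proj(sc,[s["ee_pos"],[.549,.018,.207],[.549,.018,.165]]),proj(c,[s["ee_pos"],[.549,.018,.207]]))
```

```text
[[266.09002476 179.09943003]
 [266.30904804 173.46842511]
 [265.73437772 185.34555397]] [[251.30360501 216.35329013]
 [251.64827744 227.9160982 ]]
```

View pics/w3.png

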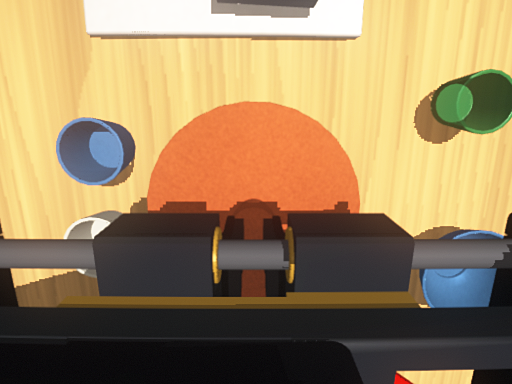

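View pics/t3c.png

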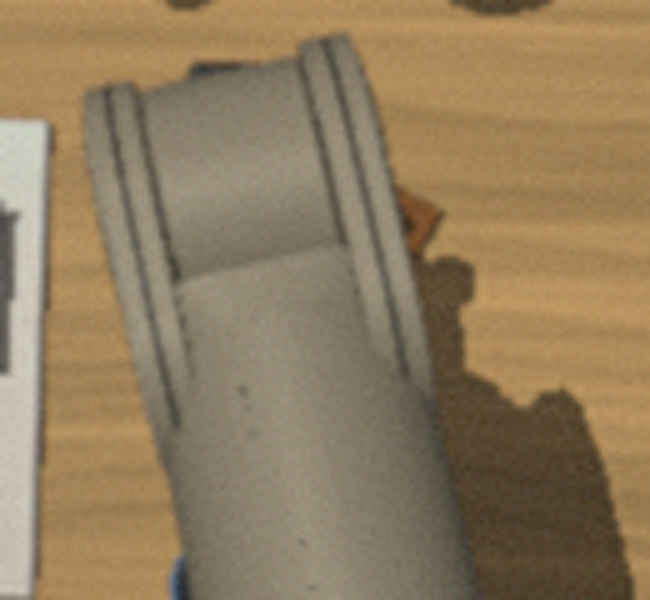

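Call:
arm_command(dp=[[0, 0, 0], [0, 0, 0], [0, 0, 0]], delta_rot=[[0, 0, 0], [0, 0, 0], [0, 0, 0]], jaw=[0.01, 0.01, 0.01])

```text
clock: 4.4
ee_pos: [0.5487, 0.0182, 0.1871]
ee_rot: [-3.141, 0.0, -0.002]
contact_force: [0.3, -0.4, -0.7]
opening: 0.114
```

Run:
```python
from meas import *
im,c,s=snap("wrist","w4"); up(im,180,90,330,310,3,"w4c"); print(s["opening"])
```

```text
0.11401074569724132
```

View pics/w4c.png

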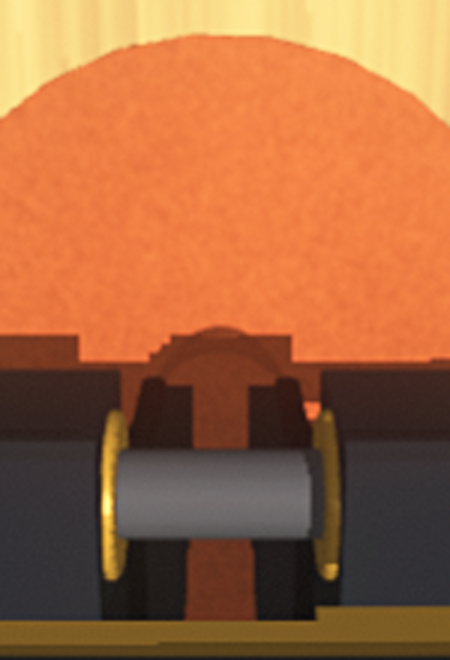

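Run:
```python
from meas import *
im,c,s=snap("scene","s5"); up(im,230,140,310,220,9,"s5c")
```

```text
(no output)
```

View pics/s5c.png

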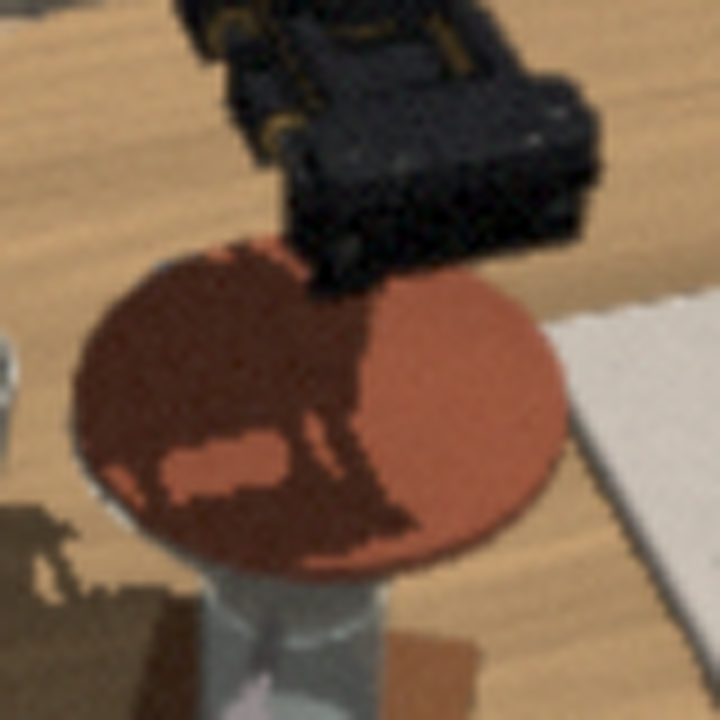

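Run:
```python
from meas import *
ct=vision.calibration("top"); cs=vision.calibration("scene")
def lid(f,near):
    im=cv2.imread(f); hsv=cv2.cvtColor(im,cv2.COLOR_BGR2HSV).astype(int);H,S,V=hsv[...,0],hsv[...,1],hsv[...,2]
    m,ce,a=comp((H<13)&(S>130)&(V>80),near); return cv2.fitEllipse(hull(m))
a=lid("pics/top0.png",(255,178)); b=lid("pics/scene0.png",(265,187)); print(a,b, tri(ct,[a[0]],cs,[b[0]]))
# edge points predicted of lid at z .173 vs contour extremes
th=np.linspace(0,2*np.pi,60)
for z in (.145,.155,.165,.173):
  P=onplane(ct,[a[0]],z)[0]; Q=P+np.c_[.074*np.cos(th),.074*np.sin(th),0*th]
  q=proj(ct,Q);r=proj(cs,Q); print(z,P,np.ptp(q,0),r.min(0),r.max(0))
im=cv2.imread("pics/w1.png"); up(im,180,90,330,240,4,"w1c")
```

```text
((254.54457092285156, 177.553955078125), (53.468345642089844, 54.738739013671875), 13.3548002243042) ((265.3379211425781, 184.41587829589844), (37.50968551635742, 54.64021682739258), 94.4212646484375) (array([0.54917749, 0.01735714, 0.16869654]), np.float64(0.00129056129538685))
0.145 [0.55125412 0.01840103 0.145     ] [53.03692954 52.88797195] [238.64676582 173.5591996 ] [293.09972489 210.82714699]
0.155 [0.55046535 0.01821861 0.155     ] [53.50186703 53.35157349] [238.46640635 170.71534693] [293.23024587 207.91804829]
0.165 [0.54967658 0.01803619 0.165     ] [53.97502629 53.82337277] [238.28420504 167.84132399] [293.36171711 204.97328112]
0.173 [0.54904557 0.01789025 0.173     ] [54.35962095 54.20686169] [238.13710446 165.52014033] [293.46757905 202.59143008]
```

View pics/w1c.png

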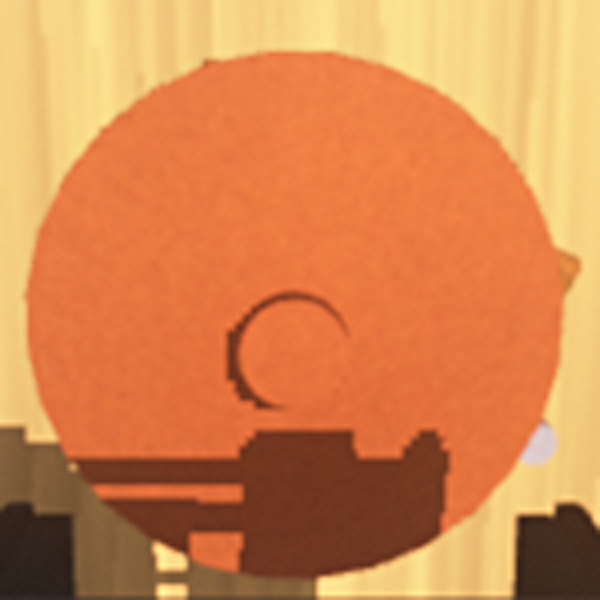

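Call:
arm_command(dp=[[0, 0, 0], [0, 0, 0], [0, 0, 0], [0, 0, 0], [0, 0, 0]], delta_rot=[[0, 0, 0], [0, 0, 0], [0, 0, 0], [0, 0, 0], [0, 0, 0]], jaw=[0.06, 0.06, 0.06, 0.06, 0.06])

```text
clock: 5.12
ee_pos: [0.5487, 0.0182, 0.1871]
ee_rot: [-3.141, 0.0, -0.002]
contact_force: [0.5, -1.0, 0.4]
opening: 0.599
```

Run:
```python
from meas import *
im,c,s=snap("wrist","w6"); up(im,150,90,360,310,3,"w6c"); print(s["opening"],s["ee_pos"],s["contact_force"])
im,c2,s=snap("scene","s6"); up(im,230,140,310,220,9,"s6c")
p=s["ee_pos"]
for dx in (-.03,.03):
  for dz in (0,.02): print(dx,dz,(proj(c,[p+[dx,0,dz]])-[150,90])*3,(proj(c2,[p+[dx,0,dz]])-[230,140])*9)
```

```text
0.5993974127106966 [0.54871864 0.01824086 0.18705745] [ 0.50266542 -1.00229831  0.371892  ]
-0.03 0 [[165.71988086 379.54876417]] [[292.13791321 288.53451053]]
-0.03 0.02 [[151.02316753 413.09527757]] [[294.18412182 237.15010885]]
0.03 0 [[442.12791769 378.85721052]] [[358.51918788 417.58200734]]
0.03 0.02 [[455.90884492 412.33629866]] [[361.50702051 365.81505261]]
```

View pics/w6c.png

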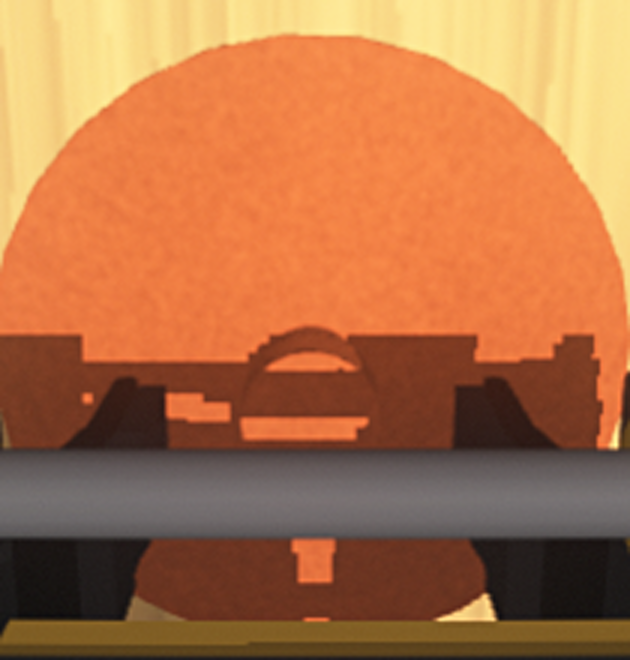

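View pics/s6c.png

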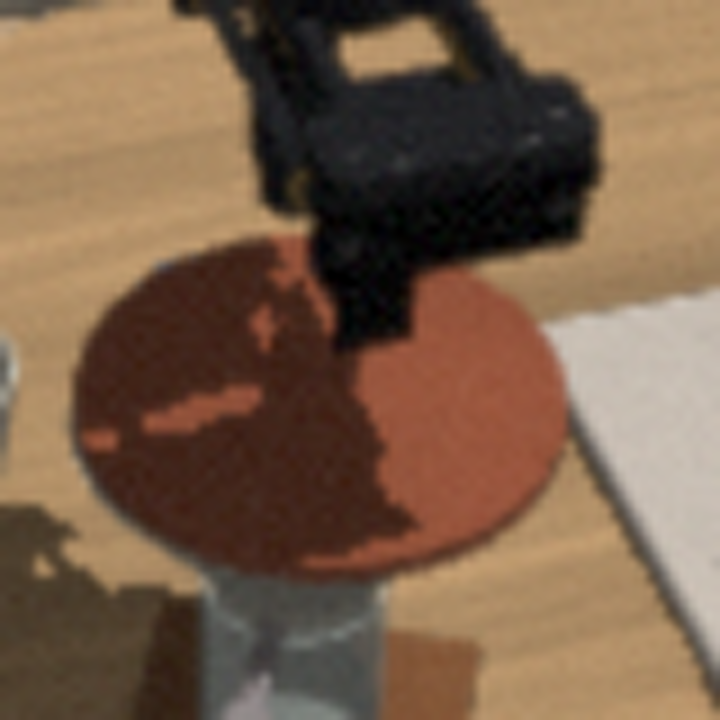

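The fingers closed at 10 mm, above the knob. The scene crop shows the fingertip about 23 mm higher than the reported TCP implies. I'll descend in small steps and watch the force.

Call:
arm_command(dp=[[0, 0, 0.005], [0, 0, 0.01], [0, 0, 0.015], [0, 0, 0.015]], delta_rot=[[0, 0, 0], [0, 0, 0], [0, 0, 0], [0, 0, 0]], jaw=[0.06, 0.06, 0.06, 0.06])

```text
clock: 5.72
ee_pos: [0.5484, 0.0182, 0.1715]
ee_rot: [-3.141, 0.001, -0.002]
contact_force: [-0.4, -1.2, 0.3]
opening: 0.688
```

Run:
```python
from meas import *
im,c2,s=snap("scene","s7"); up(im,230,140,310,220,9,"s7c"); print(s["opening"],s["ee_pos"],s["contact_force"])
```

```text
0.6880015727478712 [0.54841912 0.01821351 0.17150752] [-0.41234731 -1.1715536   0.26371687]
```

View pics/s7c.png

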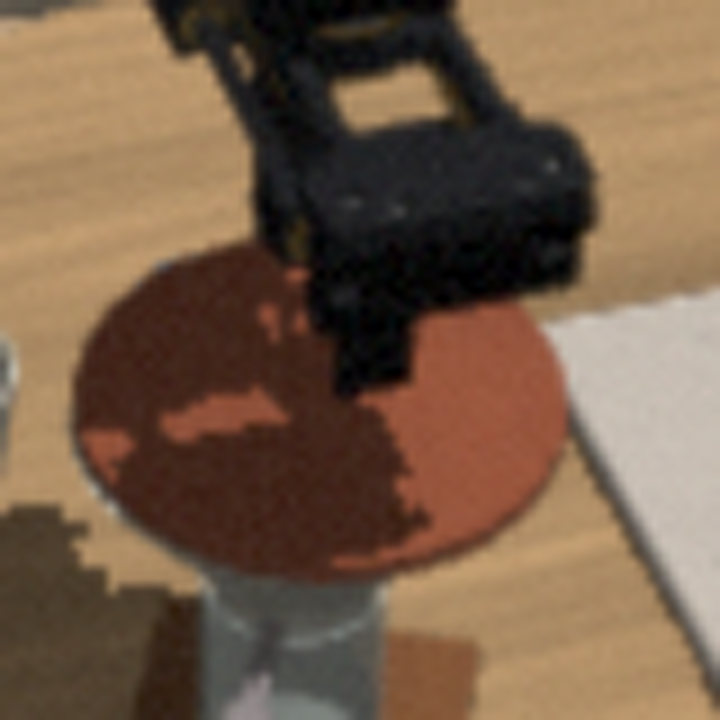

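Call:
arm_command(dp=[[0, 0, 0.005], [0, 0, 0.01], [0, 0, 0.01], [0, 0, 0.01], [0, 0, 0.01], [0, 0, 0.01], [0, 0, 0.01], [0, 0, 0.01], [0, 0, 0.01]], delta_rot=[[0, 0, 0], [0, 0, 0], [0, 0, 0], [0, 0, 0], [0, 0, 0], [0, 0, 0], [0, 0, 0], [0, 0, 0], [0, 0, 0]], jaw=[0.06, 0.06, 0.06, 0.01, 0.01, 0.01, 0.01, 0.01, 0.01])

```text
clock: 6.9
ee_pos: [0.5486, 0.0182, 0.1619]
ee_rot: [-3.141, 0.0, -0.002]
contact_force: [0.4, -0.2, 0.4]
opening: 0.308
```

Run:
```python
from meas import *
im,c2,s=snap("scene","s8"); up(im,230,140,310,220,9,"s8c"); print(s["opening"],s["ee_pos"],s["contact_force"])
```

```text
0.3079955763458784 [0.54864047 0.01822341 0.16190303] [ 0.37188118 -0.19241676  0.40865868]
```

View pics/s8c.png

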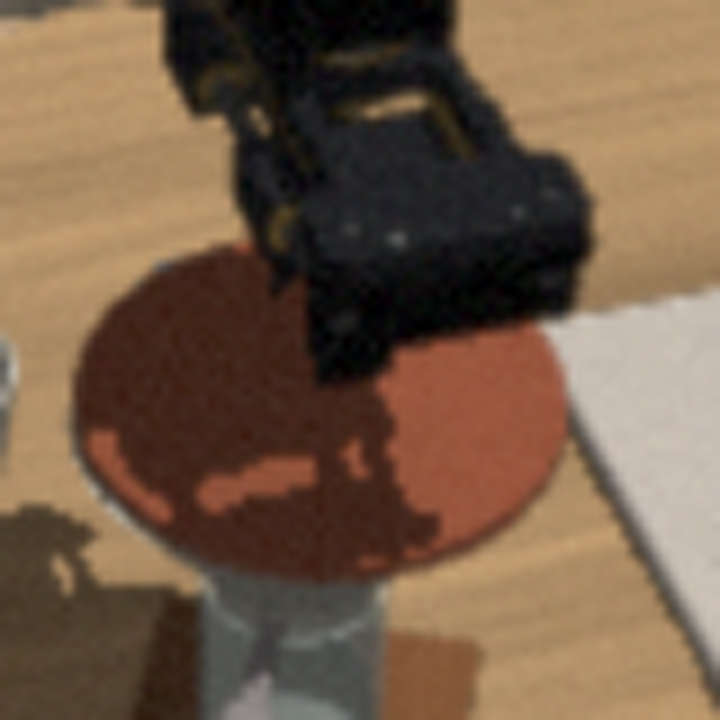

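Call:
arm_command(dp=[[0, 0, 0], [0, 0, 0], [0, 0, -0.01], [0, 0, -0.02], [0, 0, -0.03], [0, 0, -0.04], [0, 0, -0.04]], delta_rot=[[0, 0, 0], [0, 0, 0], [0, 0, 0], [0, 0, 0], [0, 0, 0], [0, 0, 0], [0, 0, 0]], jaw=[0.01, 0.01, 0.01, 0.01, 0.01, 0.01, 0.01], newtons=30)

```text
clock: 7.82
ee_pos: [0.5492, 0.0183, 0.2029]
ee_rot: [-3.141, -0.001, -0.002]
contact_force: [-0.5, -0.7, -3.0]
opening: 0.307
```

Run:
```python
from meas import *
im,c2,s=snap("scene","s9"); up(im,220,110,330,240,5,"s9c"); print(s["opening"],s["ee_pos"],s["contact_force"])
```

```text
0.30730802111469585 [0.54917446 0.01830872 0.20289588] [-0.49570537 -0.71218327 -2.95252685]
```

View pics/s9c.png

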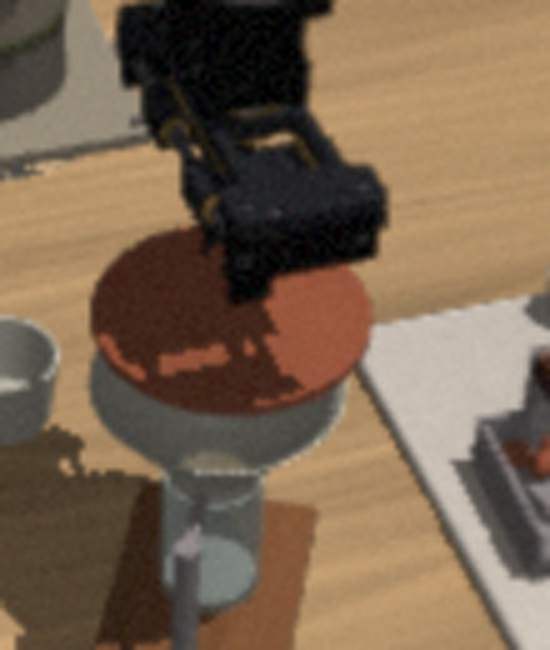

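```bash
python3 - <<'E'
from meas import *
c=vision.calibration("top")
print(onplane(c,[(388,107),(388,131),(365,107),(352,274),(352,256)],.165))
s=readout.observe();print(s["joint_pos"])
E
python3 go.py 0.528 -0.338 0.26 0
```

```text
[[ 0.75273442 -0.35018664  0.165     ]
 [ 0.68512028 -0.34978407  0.165     ]
 [ 0.75132911 -0.28564795  0.165     ]
 [ 0.29092661 -0.25129976  0.165     ]
 [ 0.3397026  -0.25087775  0.165     ]]
[ 0.51339194  0.22993724 -0.7260117   1.61569508  0.15539174  1.35502701
 -0.23532603]
dp [-0.0199  0.3563 -0.0579] rv [-0.0002 -0.0001 -0.0024] t 7.875 q [ 0.5134  0.2299 -0.726   1.6157  0.1554  1.355  -0.2353] pos [0.5488 0.0182 0.2022] rot [-3.1414 -0.0001 -0.0024] F [ 0.6634 -0.6049 -2.4238] 0.307414000460188
```

Call:
arm_command(dp=[[0, 0, -0.03], [0, 0.02, -0.058], [-0.003, 0.06, -0.058], [-0.006, 0.11, -0.058], [-0.009, 0.16, -0.058], [-0.012, 0.21, -0.058], [-0.015, 0.26, -0.058], [-0.018, 0.31, -0.058], [-0.02, 0.34, -0.03], [-0.02, 0.356, 0.0], [-0.02, 0.356, 0.05], [-0.02, 0.356, 0.09], [-0.02, 0.356, 0.13], [-0.02, 0.356, 0.16], [-0.02, 0.356, 0.18], [-0.02, 0.356, 0.18]], delta_rot=[[0, 0, 0], [0, 0, 0], [0, 0, 0], [0, 0, 0], [0, 0, 0], [0, 0, 0], [0, 0, 0], [0, 0, 0], [0, 0, 0], [0, 0, 0], [0, 0, 0], [0, 0, 0], [0, 0, 0], [0, 0, 0], [0, 0, 0], [0, 0, 0]], jaw=[0.01, 0.01, 0.01, 0.01, 0.01, 0.01, 0.01, 0.01, 0.01, 0.01, 0.01, 0.01, 0.01, 0.01, 0.01, 0.01])

```text
clock: 9.88
ee_pos: [0.527, -0.3372, 0.0207]
ee_rot: [-3.14, 0.002, -0.002]
contact_force: [-0.1, -0.9, -2.9]
opening: 0.31
```

Run:
```python
from meas import *
im,c2,s=snap("scene","s10"); up(im,80,170,200,300,5,"s10c"); print(s["opening"],s["ee_pos"],s["contact_force"])
t,ct,_=snap("top","t10"); up(t,200,100,420,260,3.5,"t10c")
```

```text
0.3095717600623066 [ 0.5270313  -0.33717773  0.02070322] [-0.08736753 -0.9464711  -2.89836585]
```

View pics/s10c.png

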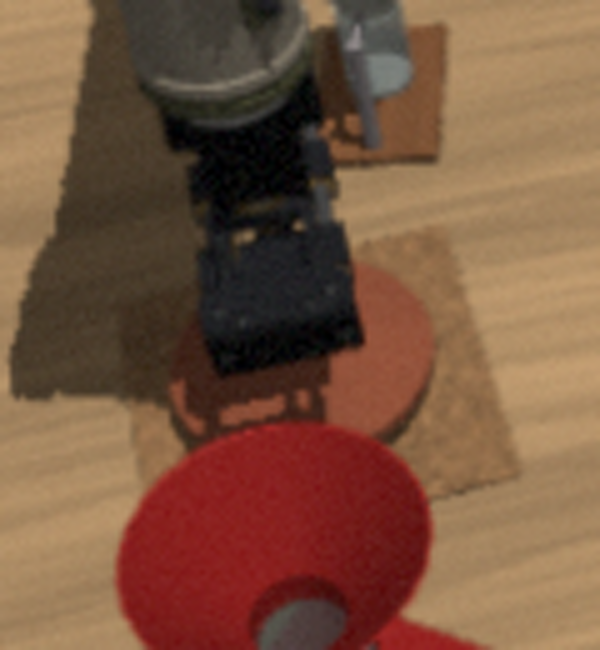

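View pics/t10c.png

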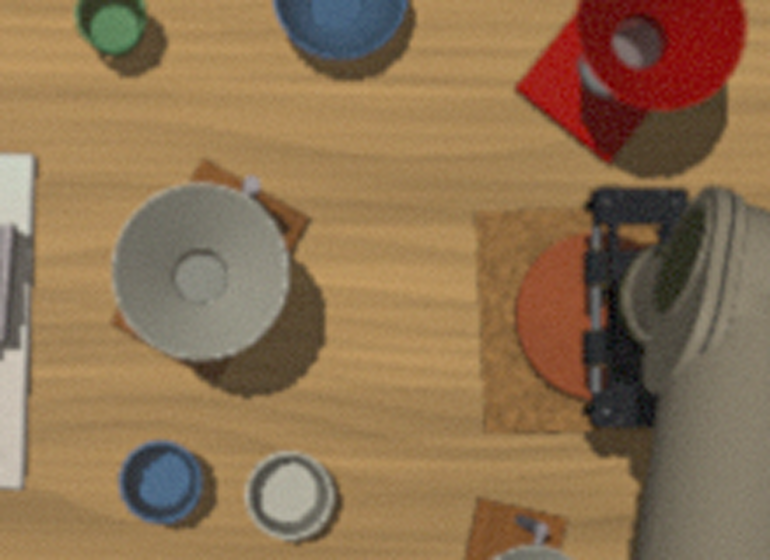

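Call:
arm_command(dp=[[0, 0, 0.006], [0, 0, 0.011], [0, 0, 0.014], [0, 0, 0.016], [0, 0, 0.016]], delta_rot=[[0, 0, 0], [0, 0, 0], [0, 0, 0], [0, 0, 0], [0, 0, 0]], jaw=[0.01, 0.01, 0.01, 0.01, 0.01])

```text
clock: 10.6
ee_pos: [0.5286, -0.3379, 0.007]
ee_rot: [3.141, -0.001, -0.002]
contact_force: [0.9, -0.5, -3.0]
opening: 0.304
```

Call:
arm_command(dp=[[0, 0, 0.002], [0, 0, 0.004], [0, 0, 0.004]], delta_rot=[[0, 0, 0], [0, 0, 0], [0, 0, 0]], jaw=[0.01, 0.01, 0.01])

```text
clock: 10.98
ee_pos: [0.5285, -0.3378, 0.0028]
ee_rot: [3.142, -0.001, -0.002]
contact_force: [0.3, 0.1, -3.3]
opening: 0.31
```

Call:
arm_command(dp=[[0, 0, 0.002], [0, 0, 0.003], [0, 0, 0.003]], delta_rot=[[0, 0, 0], [0, 0, 0], [0, 0, 0]], jaw=[0.01, 0.01, 0.01])

```text
clock: 11.35
ee_pos: [0.5287, -0.338, 0.0018]
ee_rot: [3.141, -0.001, -0.002]
contact_force: [-7.0, 4.3, 15.6]
opening: 0.306
```

Call:
arm_command(dp=[[0, 0, -0.001], [0, 0, -0.001], [0, 0, -0.001], [0, 0, -0.001], [0, 0, -0.04], [0, 0, -0.1], [0, 0, -0.16], [0, 0, -0.22], [0, 0, -0.26]], delta_rot=[[0, 0, 0], [0, 0, 0], [0, 0, 0], [0, 0, 0], [0, 0, 0], [0, 0, 0], [0, 0, 0], [0, 0, 0], [0, 0, 0]], jaw=[0.06, 0.06, 0.06, 0.06, 0.06, 0.06, 0.06, 0.06, 0.06])

```text
clock: 12.48
ee_pos: [0.529, -0.3379, 0.2651]
ee_rot: [3.139, -0.004, -0.002]
contact_force: [0.2, -1.2, 0.1]
opening: 0.686
```

Run:
```python
from meas import *
t,c,s=snap("top","t11"); im,cs,s=snap("scene","s11"); print(s["ee_pos"],s["contact_force"],s["joint_pos"])
hsv=cv2.cvtColor(t,cv2.COLOR_BGR2HSV).astype(int);H,S,V=hsv[...,0],hsv[...,1],hsv[...,2]
print(hsv[178,257],hsv[160,250],hsv[195,265])
m,ce,a=comp((S<60)&(V>90),(257,178)); e=cv2.fitEllipse(hull(m)); print("funnel",e,a,onplane(c,[e[0]],.165))
up(t,215,135,335,215,6,"t11c");up(t,85,135,215,245,6,"t11b")
for b in bars(t,c,0.102): print(b)
```

```text
[ 0.53027344 -0.33840264  0.26997941] [-0.63199757  0.75096747  3.70917504] [ 0.87542175  0.34977027 -0.51214006  1.30715545  0.17089561  1.51740883
  0.37937869]
[ 27  18 144] [ 32  31 116] [ 28  29 148]
funnel ((258.2066650390625, 175.63299560546875), (50.00362014770508, 55.931007385253906), 33.97892761230469) 2044 [[0.55511305 0.00808751 0.165     ]]
(array([186.8961039 , 181.84415584]), array([184, 169,   6,  24,  77], dtype=int32), ((543.1079711914062, 215.93553161621094), (66.79047393798828, 14.519121170043945), 0.9070816040039062))
(array([108.59558824, 186.16176471]), array([104, 171,  17,  26, 136], dtype=int32), ((531.3272094726562, 434.0370788574219), (73.3457260131836, 47.185211181640625), 2.0744693279266357))
(array([141.06410256, 184.07692308]), array([138, 172,   8,  24,  78], dtype=int32), ((531.9436645507812, 347.8580322265625), (10.364601135253906, 68.28240203857422), 80.35891723632812))
(array([194.1, 191.3]), array([191, 187,   7,   8,  30], dtype=int32), ((512.2229614257812, 194.34500122070312), (20.57558250427246, 14.279906272888184), 46.178741455078125))
```

View pics/s11.png

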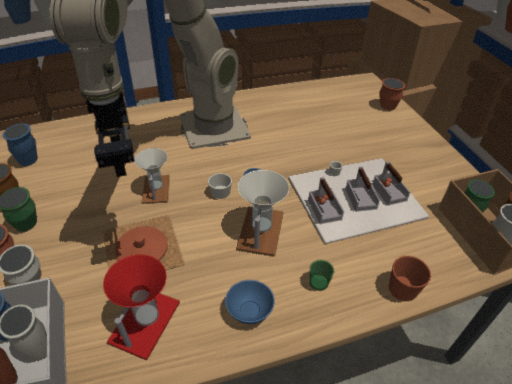

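View pics/t11.png

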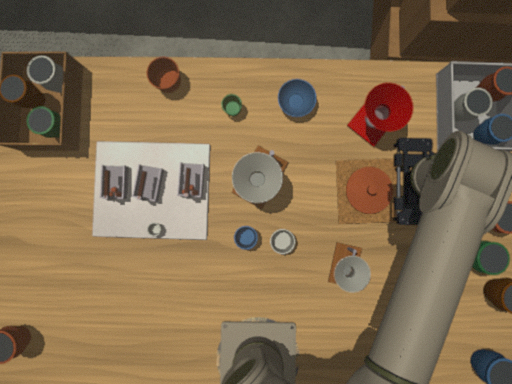

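View pics/t11b.png

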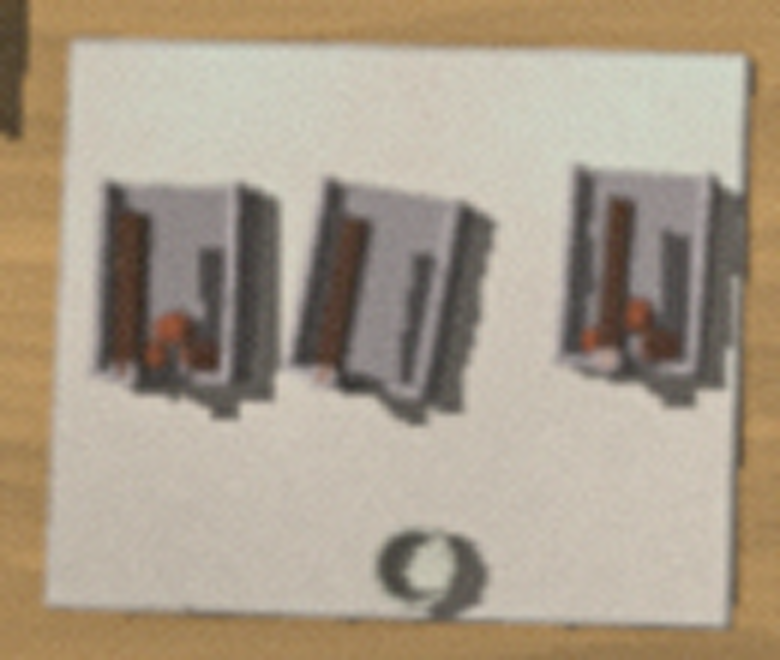

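```bash
python3 go.py 0.535 0.216 0.27 90
python3 - <<'E'
from meas import *
c=vision.calibration("top")
print("funnel",onplane(c,[(257.6,177.4)],.165))
t=cv2.imread("pics/t11.png"); g=cv2.GaussianBlur(t,(0,0),1)
# radial edge search: local circle fit with strongest gradient along rays
gr=cv2.cvtColor(t,cv2.COLOR_BGR2HSV)[...,1].astype(float); gr=cv2.GaussianBlur(gr,(0,0),.8)
pts=[]
for a in np.linspace(0,2*np.pi,72,endpoint=False):
    r=np.arange(20,32,.25); x=257.6+r*np.cos(a); y=177.4+r*np.sin(a)
    v=cv2.remap(gr.astype(np.float32),x.astype(np.float32)[None],y.astype(np.float32)[None],1)[0]
    d=np.gradient(v); i=d.argmax(); pts.append((x[i],y[i]))
pts=np.array(pts,np.float32)
for k in range(4):
    A=np.c_[2*pts,np.ones(len(pts))]; s=np.linalg.lstsq(A,(pts**2).sum(1),rcond=None)[0]; rr=np.sqrt(s[2]+s[0]**2+s[1]**2); res=np.hypot(pts[:,0]-s[0],pts[:,1]-s[1])-rr; pts=pts[abs(res)<max(1.0,1.5*res.std())]
print(s[:2],rr,len(pts),res.std(),onplane(c,[s[:2]],.165))
h=cv2.cvtColor(t,cv2.COLOR_BGR2HSV).astype(int)
m,ce,a=comp((h[...,0]<12)&(h[...,1]>150)&(h[...,2]>80),(368,190)); e=cv2.fitEllipse(hull(m)); print("lid",e,onplane(c,[e[0]],.011))
E
```

```text
dp [ 0.0033 -0.5544 -0.0056] rv [ 0.01   -0.0021 -1.5734] t 12.575 q [ 0.8755  0.3511 -0.5119  1.3113  0.1713  1.5129  0.379 ] pos [ 0.5303 -0.3384  0.2671] rot [ 3.1366 -0.0077 -0.0025] F [0.1248 1.205  0.2439] 0.6879900651985623
funnel [[0.55023058 0.00967142 0.165     ]]
[257.08447545 177.23875945] 25.712062829725486 70 0.2585177073856787 [[0.55065152 0.01109113 0.165     ]]
lid ((368.8653564453125, 189.90664672851562), (45.703369140625, 46.772186279296875), 156.44789123535156) [[ 0.52889808 -0.33634515  0.011     ]]
```

View pics/t11c.png

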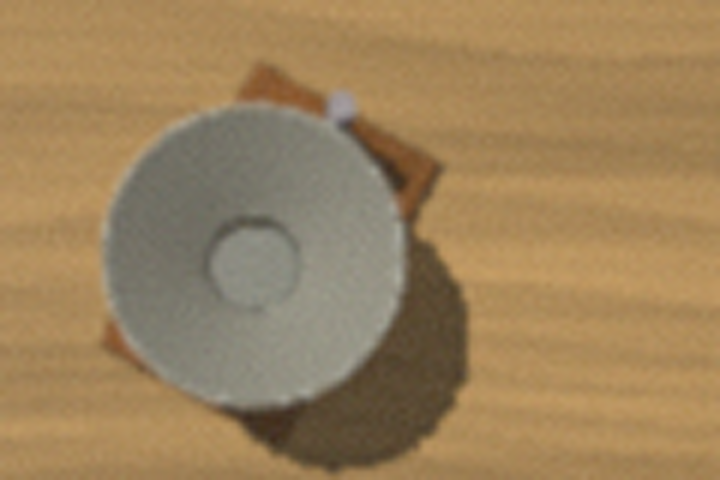

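The lid is flat on the mat at about (0.529,-0.337). The funnel centre is at (0.551,0.011). The right scoop was knocked about 15 mm, so I'll measure it again from the wrist camera.

Call:
arm_command(dp=[[0, -0.05, -0.01], [0.003, -0.554, -0.006], [0.003, -0.554, -0.006], [0.003, -0.554, -0.006], [0.003, -0.554, -0.006], [0.003, -0.554, -0.006], [0.003, -0.554, -0.006], [0.003, -0.554, -0.006], [0.003, -0.554, -0.006], [0.003, -0.554, -0.006], [0.003, -0.554, -0.006], [0.003, -0.554, -0.006], [0.003, -0.554, -0.006]], delta_rot=[[0, 0, 0], [0, 0, -1.573], [0, 0, -1.573], [0, 0, -1.573], [0, 0, -1.573], [0, 0, -1.573], [0, 0, -1.573], [0, 0, -1.573], [0, 0, -1.573], [0, 0, -1.573], [0, 0, -1.573], [0, 0, -1.573], [0, 0, -1.573]], jaw=[0.05, 0.05, 0.05, 0.05, 0.05, 0.05, 0.05, 0.05, 0.05, 0.05, 0.05, 0.05, 0.05])

```text
clock: 14.2
ee_pos: [0.535, 0.2145, 0.2703]
ee_rot: [3.134, 0.006, 1.568]
contact_force: [-0.6, 0.5, 0.1]
opening: 0.575
```

Run:
```python
from meas import *
im,c,s=snap("wrist","w12"); print(s["ee_pos"],s["ee_rot"],s["joint_pos"],s["clock"])
```

```text
[0.53503903 0.21445171 0.27029022] [3.13379884 0.00550073 1.56752526] [ 0.32365277  0.33549723 -1.00358361  1.42940864  0.29079301  1.52601521
  0.90134889] 14.2
```

View pics/w12.png

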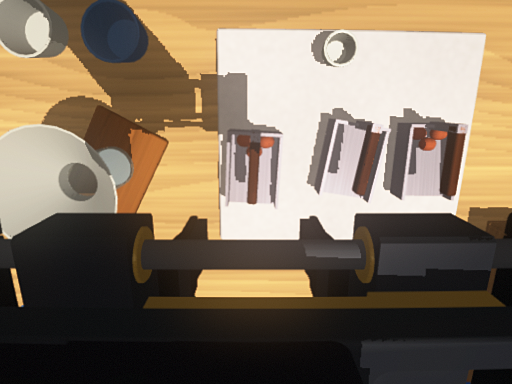

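```bash
cat > bar.py <<'E'
from meas import *
def barw(im,c,box,z=.102):
    h=cv2.cvtColor(im,cv2.COLOR_BGR2HSV).astype(int); x0,y0,x1,y1=box
    m=np.zeros(im.shape[:2],bool); H,S,V=h[...,0],h[...,1],h[...,2]
    m[y0:y1,x0:x1]=((((H<14)|(H>170))&(S>90)&(V<135)))[y0:y1,x0:x1]
    # rows with narrow bar
    m=cv2.morphologyEx(m.astype(np.uint8),cv2.MORPH_OPEN,np.ones((3,3)))
    P=[]
    ys=[]
    for y in range(y0,y1):
        xs=np.nonzero(m[y])[0]
        if len(xs)>4: P.append((xs.mean(),y,len(xs),xs.min(),xs.max()))
    return np.array(P),m
E
python3 - <<'E'
from bar import *
im=cv2.imread("pics/w12.png"); c=vision.calibration("wrist"); up(im,215,110,295,215,6,"w12c")
P,m=barw(im,c,(232,135,276,212)); print(P[::4])
E
```

```text
[[242.5 135.    8.  239.  246. ]
 [243.  139.   13.  237.  249. ]
 [244.  143.   13.  238.  250. ]
 [250.5 149.    8.  247.  254. ]
 [252.5 153.   12.  247.  258. ]
 [254.  157.    9.  250.  258. ]
 [254.  161.    9.  250.  258. ]
 [253.5 165.    8.  250.  257. ]
 [253.  169.    9.  249.  257. ]
 [253.  173.    9.  249.  257. ]
 [253.  177.    9.  249.  257. ]
 [252.5 181.    8.  249.  256. ]
 [252.5 185.    8.  249.  256. ]
 [252.  189.    9.  248.  256. ]
 [252.  193.    9.  248.  256. ]
 [252.  197.    9.  248.  256. ]
 [251.5 201.    8.  248.  255. ]]
```

View pics/w12c.png

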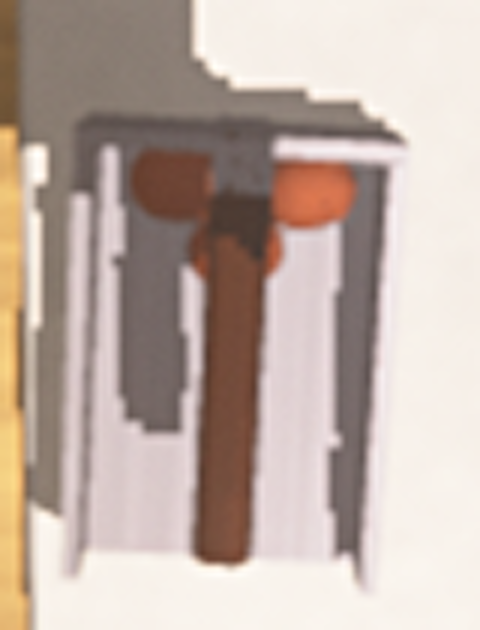

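Run:
```python
from bar import *
c=vision.calibration("wrist")
A=onplane(c,[(255.2,142.5),(252.2,203.0)],.102); print(A,np.linalg.norm(A[0]-A[1]))
d=(A[1]-A[0])[:2]; d/=np.linalg.norm(d); print("yaw",np.degrees(np.arctan2(d[1],d[0])),"origin",A[1,:2]-d*.030,A[0,:2]+d*.055)
# board scoops corners: lip edge corners at z .012+.06?
B=onplane(c,[((75/6)+215,110+575/6),((365/6)+215,110+590/6)],.012+.04); print(B)
print(readout.observe()["opening"])
```

```text
[[0.50862067 0.21760133 0.102     ]
 [0.58082999 0.2139303  0.102     ]] 0.07230257177215181
yaw -2.9103459155251805 origin [0.55086868 0.21545349] [0.56354973 0.2148088 ]
[[0.60044359 0.17972341 0.052     ]
 [0.60411027 0.24581976 0.052     ]]
0.5753766218476486
```

```bash
python3 go.py 0.543 0.2158 0.05 87
```

```text
dp [0.0024 0.0063 0.2204] rv [0.008  0.0052 0.0496] t 14.25 q [ 0.3236  0.3355 -1.0038  1.4293  0.2908  1.5261  0.9015] pos [0.535  0.2146 0.2704] rot [3.1337 0.0054 1.568 ] F [0.1342 0.1861 0.0977] 0.5753766218476486
```

Call:
arm_command(dp=[[0.001, 0.003, 0.05], [0.002, 0.006, 0.1], [0.002, 0.006, 0.14], [0.002, 0.006, 0.17], [0.002, 0.006, 0.195], [0.002, 0.006, 0.21], [0.002, 0.006, 0.22], [0.002, 0.006, 0.22]], delta_rot=[[0.008, 0.005, 0.05], [0.008, 0.005, 0.05], [0.008, 0.005, 0.05], [0.008, 0.005, 0.05], [0.008, 0.005, 0.05], [0.008, 0.005, 0.05], [0.008, 0.005, 0.05], [0.008, 0.005, 0.05]], jaw=[0.05, 0.05, 0.05, 0.05, 0.05, 0.05, 0.05, 0.05])

```text
clock: 15.25
ee_pos: [0.5427, 0.2153, 0.0503]
ee_rot: [-3.141, 0.0, 1.518]
contact_force: [-0.8, 0.9, 0.2]
opening: 0.575
```

Run:
```python
from meas import *
im,c,s=snap("wrist","w13"); print(s["ee_pos"],s["ee_rot"],s["contact_force"])
im,c,s=snap("scene","s13"); up(im,290,130,430,240,5,"s13c")
```

```text
[0.54273357 0.21525783 0.05034912] [-3.14134792e+00  3.20832357e-04  1.51769675e+00] [-0.77630416  0.86507991  0.22233282]
```

View pics/w13.png

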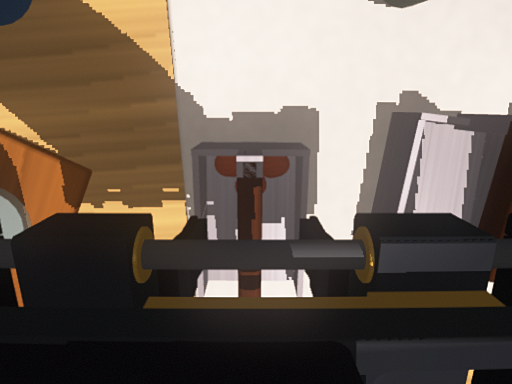

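View pics/s13c.png

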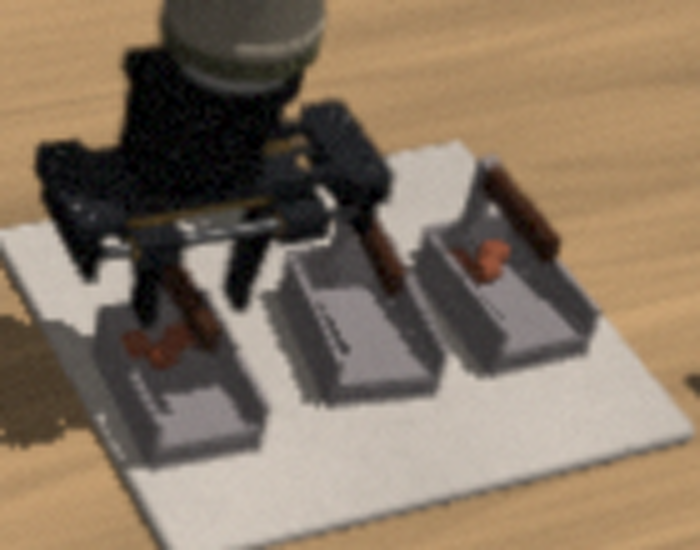

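The fingers straddle the bar. The three pebbles lie at the scoop's back, scene crop (155,345). Closing and lifting slightly.

Call:
arm_command(dp=[[0, 0, 0], [0, 0, 0], [0, 0, 0], [0, 0, 0], [0, 0, 0], [0, 0, 0], [0, 0, 0], [0, 0, -0.01], [0, 0, -0.02], [0, 0, -0.03], [0, 0, -0.03]], delta_rot=[[0, 0, 0], [0, 0, 0], [0, 0, 0], [0, 0, 0], [0, 0, 0], [0, 0, 0], [0, 0, 0], [0, 0, 0], [0, 0, 0], [0, 0, 0], [0, 0, 0]], jaw=[0.0, 0.0, 0.0, 0.0, 0.0, 0.0, 0.0, 0.0, 0.0, 0.0, 0.0], newtons=40)

```text
clock: 16.73
ee_pos: [0.5438, 0.2159, 0.0824]
ee_rot: [3.139, -0.001, 1.518]
contact_force: [-0.0, -0.3, -2.3]
opening: 0.134
```

Run:
```python
from meas import *
im,c,s=snap("scene","s14"); up(im,290,130,430,240,5,"s14c"); print(s["opening"],s["contact_force"],s["wrist_torque"],s["joint_pos"],s["ee_pos"])
im,c,s=snap("wrist","w14")
```

```text
0.13358011548069995 [-0.04102226 -0.25216861 -2.31971491] [ 0.10029273 -0.13553315 -0.00361044] [ 0.27196829  0.48869782 -0.92529879  1.66549874  0.41610524  1.1950459
  0.76544765] [0.5438054  0.21592863 0.0824096 ]
```

View pics/s14c.png

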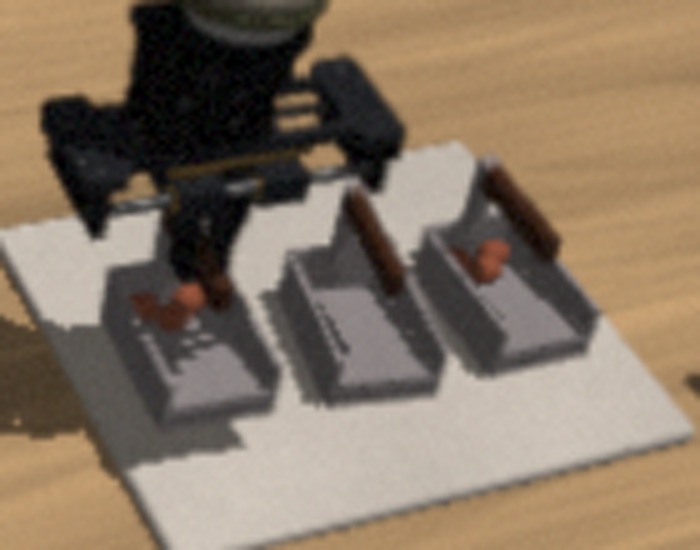

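```bash
cat > kin.py <<'E'
from h import *
from scipy.optimize import least_squares
D=[([1.20439467,.33286858,-.06470272,1.46094492,.02164206,1.34991673,-.08851363],[.21049758,-.58801726,.18925434],[3.14148468,.0014368,-1.22697549]),
([.50984735,.19322601,-.72852433,1.40775892,.12792752,1.5893217,-.20936774],[.548682,.01657009,.3198446],[-3.141,.001,-.002]),
([.5134,.2299,-.726,1.6157,.1554,1.355,-.2353],[.5488,.0182,.2022],[-3.1414,-.0001,-.0024]),
([.8755,.3511,-.5119,1.3113,.1713,1.5129,.379],[.5303,-.3384,.2671],[3.1366,-.0077,-.0025]),
([.3236,.3355,-1.0038,1.4293,.2908,1.5261,.9015],[.535,.2146,.2704],[3.1337,.0054,1.568]),
([.27196829,.48869782,-.92529879,1.66549874,.41610524,1.1950459,.76544765],[.5438054,.21592863,.0824096],[3.139,-.001,1.518])]
def fk(q,p):
    d0,L1,a1,L2,a2,L3,a3,b0=p; Z=lambda t:R.from_rotvec([0,0,-t]); Y=lambda t:R.from_rotvec([0,t,0])
    r=Z(q[0]); x=r.apply([b0,0,d0]); r=r*Y(q[1])*Z(q[2]); x=x+r.apply([a1,0,L1]); r=r*Y(q[3])
    x=x+r.apply([a2,0,L2]); r=r*Z(q[4])*Y(q[5]); x=x+r.apply([a3,0,L3]); return x,r*Z(q[6])
def res(p): 
    return np.concatenate([fk(np.array(q),p)[0]-x for q,x,e in D])
P=np.array([.36,.42,0,.4,0,.25,0,0.])
if __name__=="__main__":
    for s,(q,x,e) in enumerate(D):
        r=fk(q,P)[1]; print((r.inv()*R.from_euler("xyz",e)).as_rotvec())
    f=least_squares(res,P); print(f.x,f.cost,abs(f.fun).max())
    np.save("P.npy",f.x)
E
python3 kin.py
```

```text
[-6.49053137e-08  9.09822917e-09  3.14159265e+00]
[5.38512324e-04 6.85917423e-04 3.14127614e+00]
[7.78270713e-05 9.16598190e-05 3.14158392e+00]
[-4.96225928e-07  4.73016099e-05  3.14153802e+00]
[-4.48405199e-05 -9.40653074e-05  3.14149547e+00]
[-3.67702709e-04  2.98313857e-04  3.14133583e+00]
[-0.31019984  0.42750096 -0.04469088  0.50916443 -0.00788716 -0.18444178
  0.02665377  0.05723197] 0.0011634181957800558 0.03985344009243827
```

```bash
cat > kin2.py <<'E'
from kin import *
def fk(q,p):
    v=np.array(p).reshape(4,3); Z=lambda t:R.from_rotvec([0,0,-t]); Y=lambda t:R.from_rotvec([0,t,0])
    r=Z(q[0]); x=r.apply(v[0]); r=r*Y(q[1])*Z(q[2]); x=x+r.apply(v[1]); r=r*Y(q[3])
    x=x+r.apply(v[2]); r=r*Z(q[4])*Y(q[5]); x=x+r.apply(v[3]); return x,r*Z(q[6])*R.from_rotvec([0,0,np.pi])
P0=np.array([0,0,.36, 0,0,.4, 0,0,.4, 0,0,.3])
def fit(D):
    W=np.array([1,1,.1]*4)*.01
    return least_squares(lambda p:np.r_[np.concatenate([fk(np.array(q),p)[0]-x for q,x,e in D]),W*(p-P0)],P0)
if __name__=="__main__":
    f=fit(D); np.set_printoptions(precision=4,suppress=True); print(f.x.reshape(4,3)); print((f.fun[:-12]*1000).reshape(-1,3))
E
python3 kin2.py
```

```text
[[-0.     -0.0218  0.256 ]
 [ 0.0002 -0.0117  0.4486]
 [ 0.0001 -0.0117  0.49  ]
 [ 0.0001 -0.0004  0.3822]]
[[-0.0109  0.0096 -0.0301]
 [ 0.0061 -0.0021 -0.0041]
 [ 0.0159  0.0214  0.0234]
 [ 0.0086 -0.0038  0.0391]
 [-0.0132 -0.0044 -0.0316]
 [ 0.0017 -0.0154  0.0035]]
```

Call:
arm_command(dp=[[0, 0, -0.05], [0, 0, -0.1], [0, 0, -0.15], [0, 0, -0.19], [0, 0, -0.2], [0, 0, -0.2], [0, 0, -0.2]], delta_rot=[[0, 0, 0], [0, 0, 0], [0, 0, 0], [-0.1, 0, 0], [-0.2, 0, 0], [-0.25, 0, 0], [-0.25, 0, 0]], jaw=[0.0, 0.0, 0.0, 0.0, 0.0, 0.0, 0.0])

```text
clock: 17.7
ee_pos: [0.5421, 0.2154, 0.2812]
ee_rot: [2.89, 0.002, 1.518]
contact_force: [-1.1, -0.2, -1.6]
opening: 0.132
```

```bash
cat > ik.py <<'E'
from kin2 import *
import os
LO=np.array([-2.6,-.5,-1.47,.16,-1.27,.06,-2.6]);HI=np.array([2.6,2.12,1.34,2.42,4.41,2.06,2.6])
def ik(P,pos,rot,q0,m=.05):
    f=least_squares(lambda q:np.r_[(fk(q,P)[0]-pos)*10,(fk(q,P)[1].inv()*rot).as_rotvec()*3,(q-q0)*.003],np.clip(q0,LO+m+.01,HI-m-.01),bounds=(LO+m,HI-m))
    x,r=fk(f.x,P); return f.x,np.linalg.norm(x-pos),(r.inv()*rot).magnitude()
E
python3 - <<'E'
from kin2 import *; from rig import readout
s=readout.observe(); print(s["ee_pos"],s["ee_rot"],s["contact_force"])
D2=D+[(s["joint_pos"],s["ee_pos"],s["ee_rot"])]
f=fit(D2); np.set_printoptions(precision=4,suppress=True); print(f.x.reshape(4,3)); print((f.fun[:-12]*1000).reshape(-1,3)); np.save("P.npy",f.x)
E
```

```text
[0.54208296 0.21537494 0.28119249] [2.88995084e+00 1.77269919e-03 1.51814311e+00] [-1.07331559 -0.19770687 -1.61996556]
[[-0.     -0.0218  0.2582]
 [ 0.0002 -0.0117  0.4486]
 [ 0.     -0.0117  0.49  ]
 [ 0.0002 -0.0004  0.3843]]
[[-0.0146  0.0108 -0.031 ]
 [-0.0003  0.0003 -0.0024]
 [ 0.0192  0.0252  0.0268]
 [ 0.015  -0.0065  0.0359]
 [-0.0099 -0.0124 -0.031 ]
 [-0.0011 -0.0067  0.0029]
 [-0.0008 -0.0055 -0.001 ]]
```

```bash
cat > pour.py <<'E'
from ik import *; from go import tgt
C=np.array([.551,.011])
def tcp(phi,th,lz,back,off=(.058,.018),lat=0.0):
    u=np.array([np.cos(np.radians(phi)),np.sin(np.radians(phi))]); v=np.array([-u[1],u[0]]); c,s=np.cos(np.radians(th)),np.sin(np.radians(th))
    L=C-u*back+v*lat; a,b=off
    xy=L-u*(a*c-b*s); return np.array([*xy,lz+a*s+b*c]),tgt(phi+90,th)
E
cat > search.py <<'E'
from pour import *
np.set_printoptions(precision=2,suppress=True)
P=np.load("P.npy"); q0=readout.observe()["joint_pos"]
for phi in range(-180,180,20):
    best=None
    for seed in range(4):
        rng=np.random.default_rng(seed); q=q0 if seed==0 else rng.uniform(LO+.2,HI-.2)
        ok=0; qs=[]
        for th in (0,20,40,60,70,80):
            pos,rot=tcp(phi,th,.2,.025); q,e,a=ik(P,pos,rot,q)
            if e>.003 or a>.02: break
            qs.append(q); ok=th
        if qs and (best is None or ok>best[0]): best=(ok,qs)
    print(phi,best and (best[0],best[1][0],best[1][-1]))
E
timeout 500 python3 search.py
```

```text
-180 (40, array([ 0.25,  0.38, -0.45,  1.37,  0.16,  1.43, -1.77]), array([ 0.29, -0.23, -0.39,  2.1 , -0.03,  0.56, -1.67]))
-160 (40, array([ 0.25,  0.38, -0.51,  1.38,  0.18,  1.43, -1.48]), array([ 0.33, -0.19, -0.27,  2.08, -0.51,  0.65, -0.86]))
-140 (70, array([ 0.26,  0.36, -0.57,  1.41,  0.19,  1.42, -1.18]), array([-0.83, -0.41,  1.21,  2.35, -1.22,  0.73,  0.48]))
-120 (80, array([ 0.3 ,  0.33, -0.65,  1.47,  0.2 ,  1.41, -0.88]), array([ 1.24,  0.42, -0.73,  2.04, -1.22,  1.28,  0.73]))
-100 (80, array([ 0.36,  0.28, -0.72,  1.53,  0.19,  1.4 , -0.55]), array([ 1.1 ,  0.65, -0.72,  1.72, -0.92,  1.48,  0.6 ]))
-80 (80, array([ 0.44,  0.22, -0.79,  1.6 ,  0.16,  1.39, -0.2 ]), array([ 0.98,  0.88, -0.82,  1.4 , -0.64,  1.71,  0.47]))
-60 (80, array([ 0.53,  0.16, -0.85,  1.67,  0.12,  1.37,  0.19]), array([ 0.76,  1.04, -0.83,  1.09, -0.5 ,  2.01,  0.42]))
-40 (40, array([ 0.61,  0.09, -0.87,  1.72,  0.07,  1.36,  0.6 ]), array([ 0.58,  0.64, -0.79,  1.22, -0.09,  1.9 ,  0.66]))
-20 (20, array([ 0.66,  0.03, -0.84,  1.76,  0.02,  1.36,  1.03]), array([ 0.54,  0.38, -0.78, 
[... 330 characters left out ...]
36,  2.22]), array([-0.18,  0.53, -0.11,  1.24,  0.35,  2.01,  2.02]))
60 (70, array([ 0.94,  0.18, -1.  ,  1.67,  0.15,  1.38,  2.54]), array([-0.87,  0.91,  0.75,  1.21,  0.38,  2.01,  2.55]))
80 None
100 (0, array([-0.92,  0.44,  1.29,  1.61, -0.43,  1.43, -2.55]), array([-0.92,  0.44,  1.29,  1.61, -0.43,  1.43, -2.55]))
120 (0, array([-0.51,  0.29,  0.67,  1.53, -0.18,  1.39, -2.45]), array([-0.51,  0.29,  0.67,  1.53, -0.18,  1.39, -2.45]))
140 (40, array([-0.45,  0.32,  0.57,  1.47, -0.17,  1.4 , -2.14]), array([ 1.31, -0.41, -1.42,  1.94,  0.17,  0.81, -2.55]))
160 (40, array([-0.41,  0.35,  0.48,  1.43, -0.16,  1.4 , -1.85]), array([-0.16, -0.19, -0.14,  2.08,  0.57,  0.75, -2.55]))
```

Run:
```python
from pour import *
np.set_printoptions(precision=4,suppress=True)
print(tcp(-90,0,.215,.03))
s=readout.observe(); pos,rot=tcp(-90,0,.215,.03); print(toolmove(s,pos,rot))
P=np.load("P.npy"); q=s["joint_pos"]
for th in (0,25,50,75,90):
    pos,rot=tcp(-90,th,.2,.03); q,e,a=ik(P,pos,rot,q,.03); print(th,pos,q,e,a)
a,b=.058,.018
for th in (0,10,20,30,35,40,45,50,55,60,65,70,75,80):
    t=np.radians(th); print(th,round(t,3),round(a*(1-np.cos(t))+b*np.sin(t),4),round(-(a*np.sin(t)+b*(np.cos(t)-1)),4))
```

```text
(array([0.551, 0.099, 0.233]), Rotation.from_matrix(array([[ 1.,  0.,  0.],
                            [ 0., -1., -0.],
                            [ 0.,  0., -1.]])))
(array([-0.1157,  0.0025,  0.0506]), array([ 0.2026, -0.1895,  1.5097]))
0 [0.551 0.099 0.218] [ 0.3841  0.2546 -0.7593  1.5631  0.1771  1.3946 -0.3903] 2.649740808564804e-07 1.8252695652978817e-06
25 [0.551  0.086  0.2408] [ 0.7006  0.2524 -0.7556  1.5922 -0.2703  1.3547  0.0197] 1.9000349581366404e-07 1.2592765741687145e-06
50 [0.551  0.0645 0.256 ] [ 0.9332  0.428  -0.7803  1.5969 -0.5648  1.4361  0.311 ] 8.211530034031525e-08 6.608966580413318e-07
75 [0.551  0.0386 0.2607] [ 1.0497  0.7124 -0.7976  1.5775 -0.7325  1.5463  0.4909] 3.884209789418354e-08 3.883793291840187e-07
90 [0.551 0.023 0.258] [ 1.0768  0.9055 -0.8018  1.5556 -0.8054  1.6185  0.5684] 3.1928250588045464e-08 2.2454666524845576e-07
0 0.0 0.0 -0.0
10 0.175 0.004 -0.0098
20 0.349 0.0097 -0.0188
30 0.524 0.0168 -0.0266
35 0.611 0.0208 -0.03
40 0.698 0.0251 -0.0331
45 0.785 0.0297 -0.0357
50 0.873 0.0345 -0.038
55 0.96 0.0395 -0.0398
60 1.047 0.0446 -0.0412
65 1.134 0.0498 -0.0422
70 1.222 0.0551 -0.0427
75 1.309 0.0604 -0.0427
80 1.396 0.0657 -0.0422
```

Call:
arm_command(dp=[[-0.008, 0, 0.003], [-0.019, 0, 0.008], [-0.029, 0, 0.012], [-0.039, 0.001, 0.017], [-0.049, 0.001, 0.021], [-0.058, 0.001, 0.025], [-0.068, 0.0015, 0.03], [-0.077, 0.0015, 0.034], [-0.087, 0.002, 0.038], [-0.097, 0.002, 0.042], [-0.106, 0.0025, 0.046], [-0.116, 0.0025, 0.05], [-0.116, 0.0025, 0.051], [-0.116, 0.0025, 0.051]], delta_rot=[[0.014, -0.013, 0.105], [0.034, -0.032, 0.25], [0.05, -0.047, 0.377], [0.068, -0.063, 0.503], [0.084, -0.079, 0.629], [0.101, -0.095, 0.755], [0.118, -0.11, 0.88], [0.135, -0.126, 1.006], [0.152, -0.142, 1.132], [0.169, -0.158, 1.258], [0.186, -0.174, 1.384], [0.203, -0.189, 1.51], [0.203, -0.189, 1.51], [0.203, -0.189, 1.51]], jaw=[0, 0, 0, 0, 0, 0, 0, 0, 0, 0, 0, 0, 0, 0])

```text
clock: 19.45
ee_pos: [0.551, 0.0993, 0.2322]
ee_rot: [-3.141, 0.001, 0.003]
contact_force: [-0.6, -0.4, -1.6]
opening: 0.132
```

Run:
```python
from meas import *
im,c,s=snap("scene","s15"); up(im,210,90,340,220,5,"s15c"); print(s["opening"],s["contact_force"],s["joint_pos"],s["ee_pos"],s["ee_rot"])
im,c,s=snap("wrist","w15")
im,c,s=snap("top","t15"); up(im,180,120,310,220,5,"t15c")
```

```text
0.13236467010815506 [-0.64310791 -0.38806046 -1.60565346] [ 0.40650537  0.25440083 -0.78881839  1.5385141   0.18025744  1.42474671
 -0.38939352] [0.55098269 0.09931949 0.23223512] [-3.14064908e+00  9.15712636e-04  3.17280921e-03]
```

View pics/s15c.png

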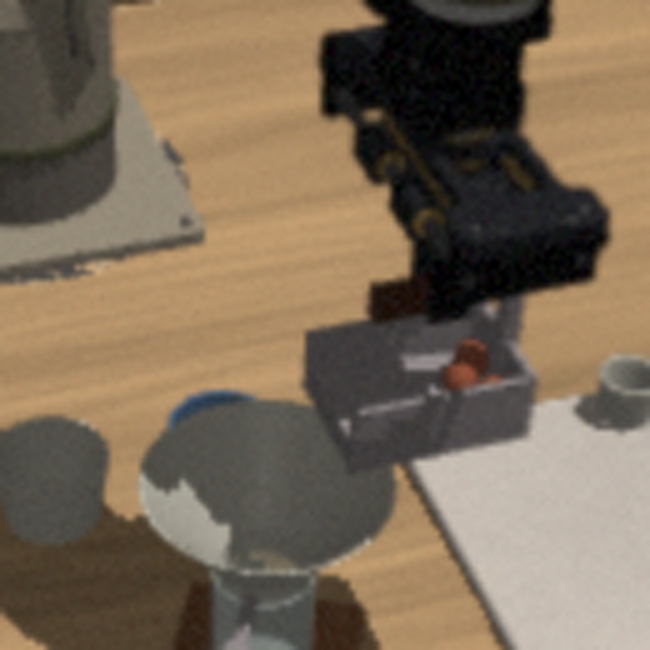

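View pics/w15.png

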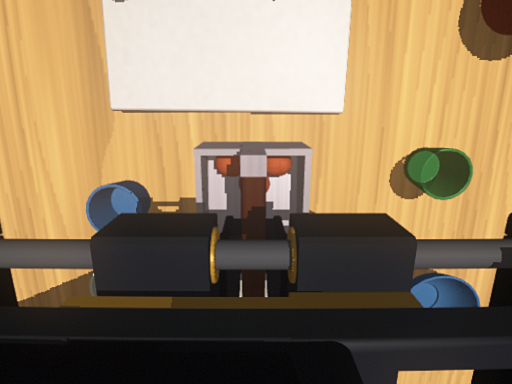

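The scoop is level, with its lip over the funnel's right part and its three pebbles at the back. Pouring.

Call:
arm_command(dp=[[0, 0.004, -0.0098], [0, 0.0097, -0.0188], [0, 0.0132, -0.0205], [0, 0.0168, -0.0226], [0, 0.0208, -0.024], [0, 0.0251, -0.025], [0, 0.0297, -0.0257], [0, 0.0345, -0.025], [0, 0.0395, -0.025], [0, 0.0446, -0.0252], [0, 0.0498, -0.0252], [0, 0.0551, -0.025], [0, 0.0604, -0.0247], [0, 0.0604, -0.0247], [0, 0.0604, -0.0247]], delta_rot=[[0.175, 0, 0], [0.349, 0, 0], [0.436, 0, 0], [0.524, 0, 0], [0.611, 0, 0], [0.698, 0, 0], [0.785, 0, 0], [0.873, 0, 0], [0.96, 0, 0], [1.047, 0, 0], [1.134, 0, 0], [1.222, 0, 0], [1.309, 0, 0], [1.309, 0, 0], [1.309, 0, 0]], jaw=[0, 0, 0, 0, 0, 0, 0, 0, 0, 0, 0, 0, 0, 0, 0])

```text
clock: 21.48
ee_pos: [0.5513, 0.0397, 0.2581]
ee_rot: [-1.834, -0.002, 0.003]
contact_force: [-0.3, 0.9, -1.2]
opening: 0.134
```

Run:
```python
from meas import *
im,c,s=snap("scene","s16"); up(im,210,90,340,240,4.5,"s16c"); print(s["opening"],s["contact_force"],s["joint_pos"],s["ee_pos"],s["ee_rot"])
im,c,s=snap("wrist","w16")
im,c,s=snap("top","t16"); up(im,180,120,310,220,5,"t16c")
```

```text
0.13361260244280268 [-0.32425832  0.87646887 -1.16836699] [ 1.03973406  0.71232917 -0.78693154  1.57714016 -0.73471168  1.5471067
  0.49865265] [0.5513187  0.03966148 0.25808772] [-1.83391060e+00 -1.78564136e-03  3.37620433e-03]
```

View pics/s16c.png

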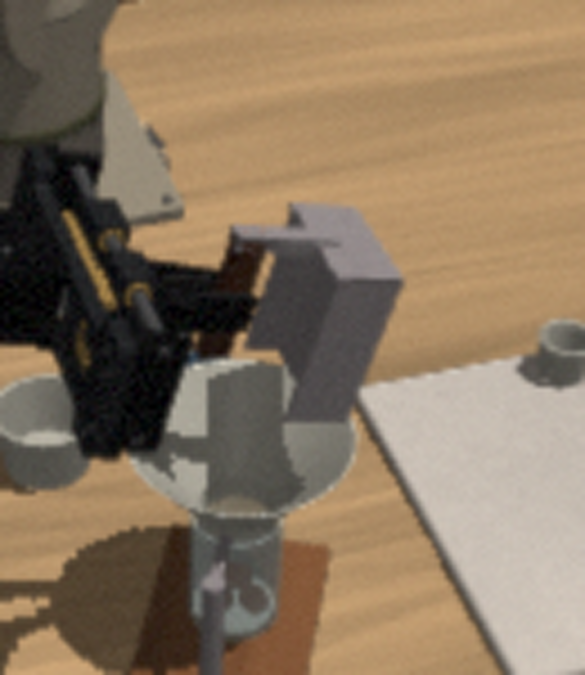

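View pics/w16.png

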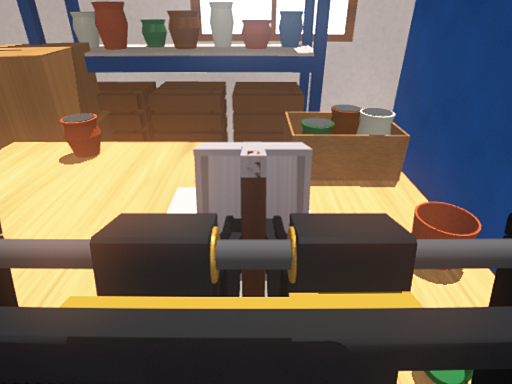

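View pics/t16c.png

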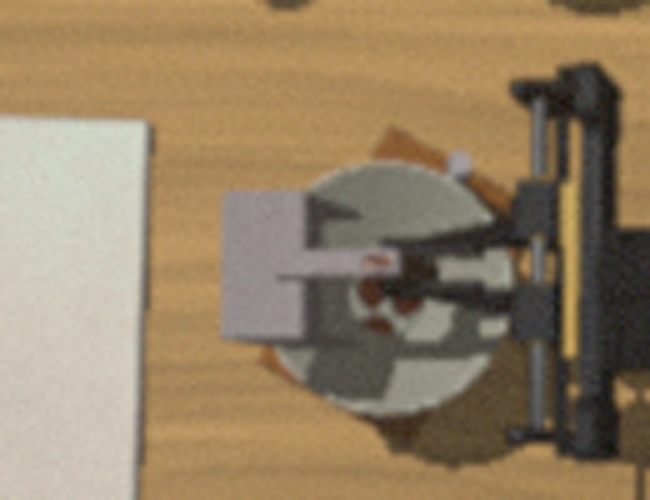

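```bash
python3 go.py 0.551 0.045 0.31 0 75;python3 go.py 0.551 0.12 0.31 0 0; python3 go.py 0.537 0.2225 0.2 87 0
```

```text
dp [-0.0001 -0.0513 -0.0084] rv [0.0015 0.003  0.0029] t 21.625 q [ 1.0396  0.7117 -0.7868  1.5774 -0.735   1.5473  0.4988] pos [0.5512 0.0398 0.2583] rot [-1.8341 -0.002   0.0036] F [-0.3843  0.1676 -1.9323] 0.13455620555729128
dp [ 0.0002 -0.0708  0.064 ] rv [-1.3075  0.0007  0.0044] t 21.625 q [ 1.0396  0.7117 -0.7868  1.5774 -0.735   1.5473  0.4988] pos [0.5512 0.0398 0.2583] rot [-1.8341 -0.002   0.0036] F [-0.3843  0.1676 -1.9323] 0.13455620555729128
dp [-0.0136  0.0087  0.1916] rv [-1.0328 -0.9791 -1.2752] t 21.625 q [ 1.0396  0.7117 -0.7868  1.5774 -0.735   1.5473  0.4988] pos [0.5512 0.0398 0.2583] rot [-1.8341 -0.002   0.0036] F [-0.3843  0.1676 -1.9323] 0.13455620555729128
```

Call:
arm_command(dp=[[0, -0.025, -0.004], [0, -0.051, -0.008], [0, -0.053, 0.0], [0, -0.056, 0.012], [0, -0.059, 0.022], [0, -0.062, 0.032], [0, -0.065, 0.042], [0, -0.068, 0.054], [0, -0.071, 0.064], [0, -0.071, 0.064], [0, -0.071, 0.064]], delta_rot=[[0, 0, 0], [0, 0, 0], [-0.18, 0, 0], [-0.36, 0, 0], [-0.54, 0, 0], [-0.72, 0, 0], [-0.9, 0, 0], [-1.08, 0, 0], [-1.26, 0, 0], [-1.307, 0, 0.004], [-1.307, 0, 0.004]], jaw=[0, 0, 0, 0, 0, 0, 0, 0, 0, 0, 0])

```text
clock: 23.0
ee_pos: [0.5499, 0.123, 0.3119]
ee_rot: [-3.14, -0.002, 0.004]
contact_force: [-0.3, -0.8, -2.0]
opening: 0.131
```

```bash
python3 go.py 0.537 0.2225 0.18 87 0
python3 - <<'E'
from meas import *
im,c,s=snap("top","t17"); up(im,85,120,310,245,3.4,"t17c"); up(im,215,135,300,215,8,"t17f")
im,c,s=snap("scene","s17"); up(im,230,160,310,260,6,"s17c")
E
```

```text
dp [-0.0127 -0.0994  0.1321] rv [-0.0001 -0.0025 -1.5143] t 23.0 q [ 0.3827  0.2491 -0.8332  1.3855  0.1827  1.5843 -0.4278] pos [0.5499 0.123  0.3119] rot [-3.14   -0.0016  0.0042] F [-0.3497 -0.7598 -1.9975] 0.13115672851525004
```

View pics/t17f.png

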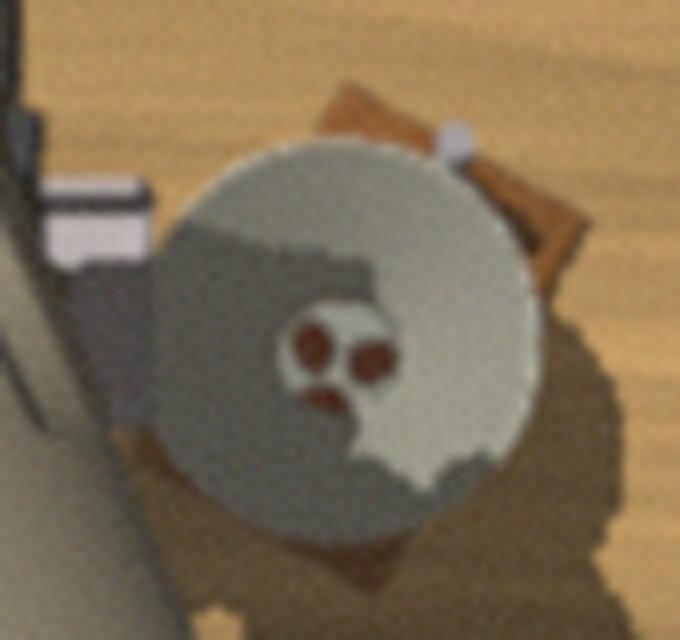

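View pics/t17c.png

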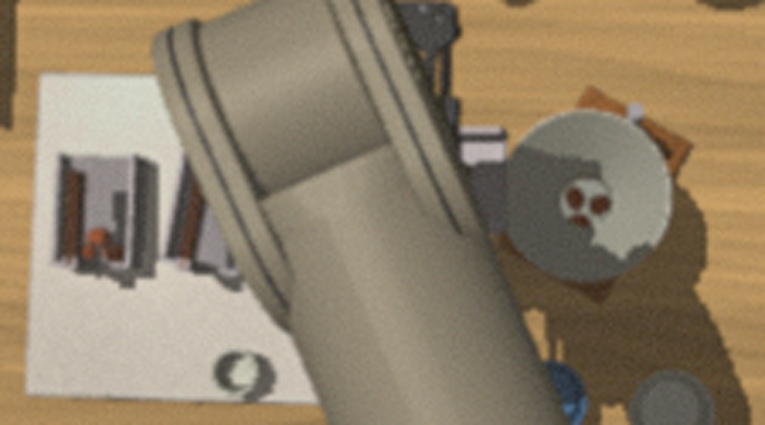

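View pics/s17c.png

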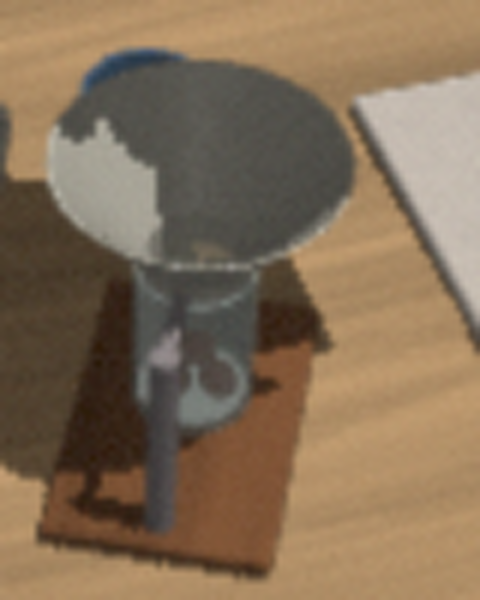

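Three pebbles lie at the bottom of the vase, at crop (313,347), (372,360) and (325,398), and the funnel and scoop are clear. Setting the scoop back on the board.

Call:
arm_command(dp=[[-0.001, -0.01, 0.01], [-0.003, -0.02, 0.022], [-0.004, -0.03, 0.035], [-0.005, -0.04, 0.048], [-0.006, -0.05, 0.06], [-0.008, -0.06, 0.075], [-0.009, -0.07, 0.09], [-0.011, -0.08, 0.105], [-0.012, -0.09, 0.12], [-0.0127, -0.0994, 0.132], [-0.0127, -0.0994, 0.16], [-0.0127, -0.0994, 0.2], [-0.0127, -0.0994, 0.225], [-0.0127, -0.0994, 0.24], [-0.0127, -0.0994, 0.245], [-0.0127, -0.0994, 0.245]], delta_rot=[[0, 0, -0.15], [0, 0, -0.3], [0, 0, -0.45], [0, 0, -0.6], [0, 0, -0.75], [0, 0, -0.9], [0, 0, -1.05], [0, 0, -1.2], [0, 0, -1.36], [0, 0, -1.514], [0, -0.002, -1.514], [0, -0.002, -1.514], [0, -0.002, -1.514], [0, -0.002, -1.514], [0, -0.002, -1.514], [0, -0.002, -1.514]], jaw=[0, 0, 0, 0, 0, 0, 0, 0, 0, 0, 0, 0, 0, 0, 0, 0])

```text
clock: 25.1
ee_pos: [0.5386, 0.2195, 0.0668]
ee_rot: [-3.141, -0.001, 1.513]
contact_force: [0.5, 0.1, -1.9]
opening: 0.136
```

```bash
python3 go.py 0.537 0.2225 0.05 87 0
python3 - <<'E'
from meas import *
im,c,s=snap("scene","s18"); up(im,280,110,430,250,5,"s18c")
E
```

```text
dp [ 0.0029 -0.0017  0.0168] rv [-0.0003 -0.0007 -0.0058] t 25.1 q [ 0.3182  0.5402 -1.0059  1.6842  0.4859  1.1908  0.7031] pos [0.5386 0.2195 0.0668] rot [-3.1413 -0.0007  1.5126] F [ 0.4682  0.1438 -1.9   ] 0.13579579981627643
```

View pics/s18c.png

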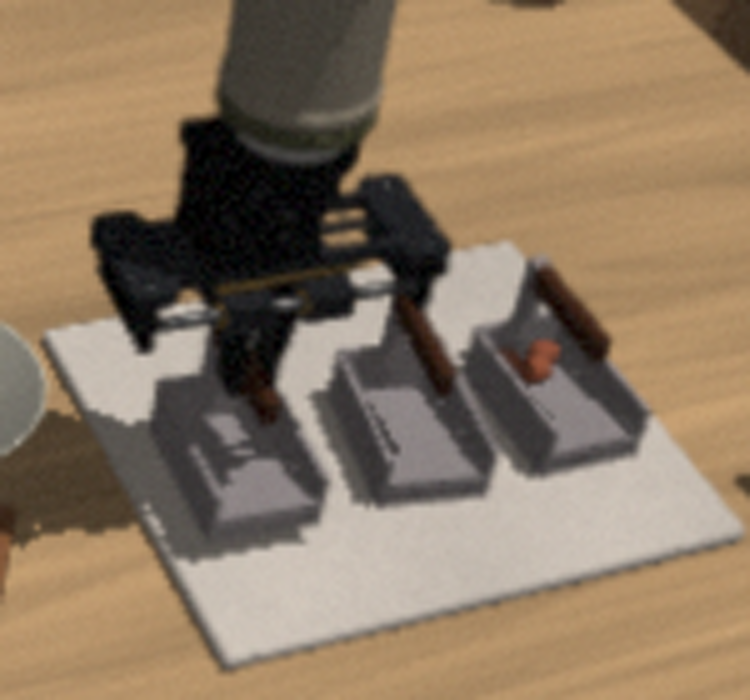

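Call:
arm_command(dp=[[0.003, -0.002, 0.006], [0.003, -0.002, 0.011], [0.003, -0.002, 0.0155], [0.003, -0.002, 0.017], [0.003, -0.002, 0.017]], delta_rot=[[0, 0, 0], [0, 0, 0], [0, 0, 0], [0, 0, 0], [0, 0, 0]], jaw=[0, 0, 0, 0, 0])

```text
clock: 25.78
ee_pos: [0.5367, 0.2228, 0.0506]
ee_rot: [3.142, -0.0, 1.513]
contact_force: [-4.4, -2.5, 6.9]
opening: 0.132
```

Contact reached. Releasing and rising.

Call:
arm_command(dp=[[0, 0, 0], [0, 0, 0], [0, 0, 0], [0, 0, 0], [0, 0, -0.05], [0, 0, -0.11], [0, 0, -0.17], [0, 0, -0.22], [0, 0, -0.22]], delta_rot=[[0, 0, 0], [0, 0, 0], [0, 0, 0], [0, 0, 0], [0, 0, 0], [0, 0, 0], [0, 0, 0], [0, 0, 0], [0, 0, 0]], jaw=[0.04, 0.04, 0.04, 0.04, 0.04, 0.04, 0.04, 0.04, 0.04])

```text
clock: 26.9
ee_pos: [0.5379, 0.2241, 0.2744]
ee_rot: [3.136, -0.003, 1.513]
contact_force: [0.0, -0.0, -0.7]
opening: 0.461
```

```bash
python3 go.py 0.515 0.43 0.27 88 0
```

```text
dp [ 0.2042 -0.0348  0.0049] rv [ 0.0055 -0.0029 -0.0228] t 26.9 q [ 0.3609  0.3859 -1.0995  1.4038  0.3438  1.5503  0.8008] pos [0.5379 0.2241 0.2744] rot [ 3.1361 -0.0029  1.5131] F [ 0.0294 -0.0117 -0.7389] 0.4609809502376134
```

Call:
arm_command(dp=[[0.05, -0.01, 0.002], [0.1, -0.02, 0.004], [0.15, -0.03, 0.005], [0.2, -0.035, 0.005], [0.21, -0.035, 0.005], [0.21, -0.035, 0.005], [0.21, -0.035, 0.005]], delta_rot=[[0, 0, 0], [0.005, -0.003, -0.023], [0.005, -0.003, -0.023], [0.005, -0.003, -0.023], [0.005, -0.003, -0.023], [0.005, -0.003, -0.023], [0.005, -0.003, -0.023]], jaw=[0.05, 0.05, 0.05, 0.05, 0.05, 0.05, 0.05])

```text
clock: 27.78
ee_pos: [0.5161, 0.4342, 0.2696]
ee_rot: [3.141, 0.001, 1.534]
contact_force: [0.3, -0.5, 0.4]
opening: 0.574
```

Run:
```python
from meas import *
im,c,s=snap("wrist","w20"); up(im,180,60,330,215,5,"w20c"); print(s["ee_pos"],s["ee_rot"],s["contact_force"])
im,c,s=snap("top","t20")
```

```text
[0.51606472 0.43415568 0.26957651] [3.14079809e+00 1.10092633e-03 1.53398379e+00] [ 0.34455125 -0.53398977  0.41615862]
```

View pics/w20.png

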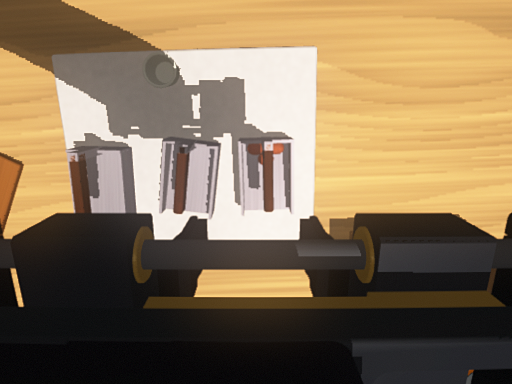

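View pics/w20c.png

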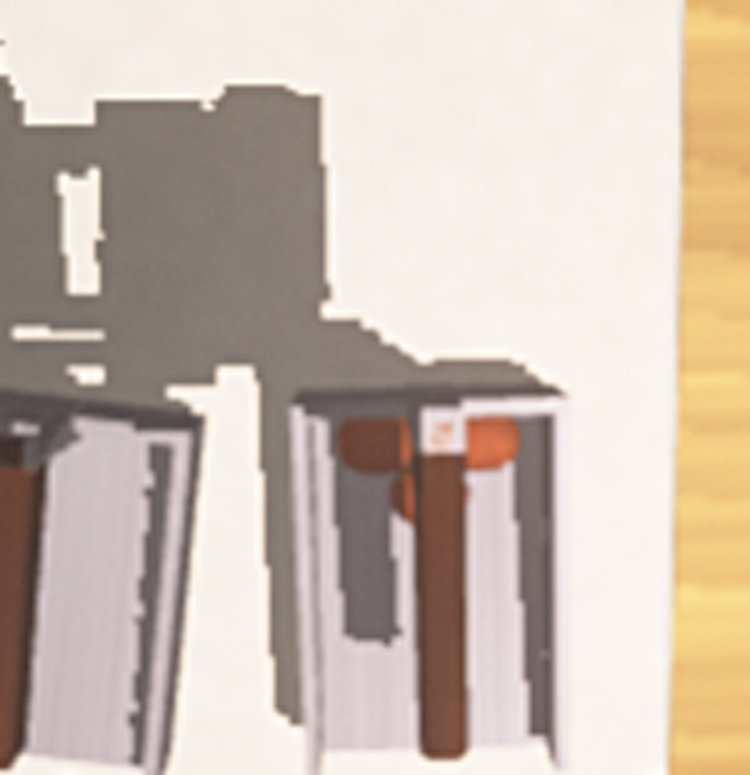

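Run:
```python
from bar import *
c=vision.calibration("wrist")
A=onplane(c,[(180+442/5,60+456/5),(180+444/5,60+755/5)],.102); print(A)
d=(A[1]-A[0])[:2]; d/=np.linalg.norm(d); print("yaw",np.degrees(np.arctan2(d[1],d[0])),"origin",A[1,:2]-d*.030)
B=onplane(c,[(180+300/5,60+400/5),(180+568/5,60+395/5)],.052); print(B)
```

```text
[[0.49922038 0.45369441 0.102     ]
 [0.57136305 0.45236031 0.102     ]]
yaw -1.0594209784177375 origin [0.54136818 0.45291499]
[[0.49011271 0.41949015 0.052     ]
 [0.49137344 0.4888482  0.052     ]]
```

```bash
python3 go.py 0.5334 0.453 0.05 89
```

```text
dp [0.0196 0.0163 0.22  ] rv [ 0.0012  0.0007 -0.0197] t 27.875 q [-0.159   0.6073 -1.0317  1.136   0.515   1.6511  0.4788] pos [0.5161 0.4342 0.27  ] rot [3.1404 0.0007 1.5337] F [ 0.725   0.7424 -0.1033] 0.5728528311314647
```

Call:
arm_command(dp=[[0.01, 0.008, 0.05], [0.0196, 0.0163, 0.1], [0.0196, 0.0163, 0.14], [0.0196, 0.0163, 0.17], [0.0196, 0.0163, 0.195], [0.0196, 0.0163, 0.21], [0.0196, 0.0163, 0.22], [0.0196, 0.0163, 0.22]], delta_rot=[[0, 0, -0.02], [0.001, 0, -0.02], [0.001, 0, -0.02], [0.001, 0, -0.02], [0.001, 0, -0.02], [0.001, 0, -0.02], [0.001, 0, -0.02], [0.001, 0, -0.02]], jaw=[0.05, 0.05, 0.05, 0.05, 0.05, 0.05, 0.05, 0.05])

```text
clock: 28.88
ee_pos: [0.5335, 0.4526, 0.0499]
ee_rot: [3.142, 0.001, 1.553]
contact_force: [0.3, 0.7, -0.2]
opening: 0.572
```

Run:
```python
from meas import *
im,c,s=snap("wrist","w21"); print(s["ee_pos"],s["ee_rot"],s["contact_force"])
```

```text
[0.53354359 0.45263927 0.04993282] [3.14152488e+00 9.93398458e-04 1.55333374e+00] [ 0.32090954  0.71049699 -0.23435348]
```

View pics/w21.png

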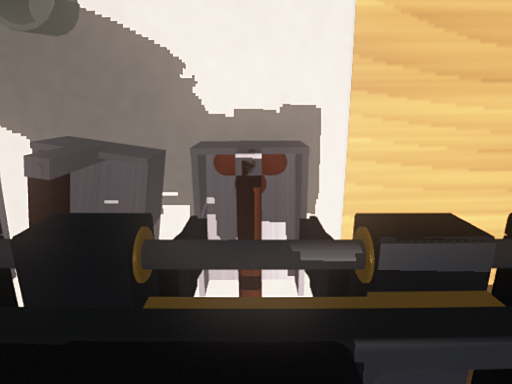

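The bar is at (249,220), between the finger pads, the same as in the first grasp. Closing and lifting.

Call:
arm_command(dp=[[0, 0, 0], [0, 0, 0], [0, 0, 0], [0, 0, 0], [0, 0, 0], [0, 0, 0], [0, 0, 0], [0, 0, -0.02], [0, 0, -0.06], [0, 0, -0.11], [0, 0, -0.16], [0, 0, -0.2], [0, 0, -0.2]], delta_rot=[[0, 0, 0], [0, 0, 0], [0, 0, 0], [0, 0, 0], [0, 0, 0], [0, 0, 0], [0, 0, 0], [0, 0, 0], [0, 0, 0], [-0.05, 0, 0], [-0.1, 0, 0], [-0.1, 0, 0], [-0.1, 0, 0]], jaw=[0, 0, 0, 0, 0, 0, 0, 0, 0, 0, 0, 0, 0], newtons=40)

```text
clock: 30.55
ee_pos: [0.5336, 0.4548, 0.2562]
ee_rot: [3.036, -0.005, 1.554]
contact_force: [-0.1, 0.6, -2.4]
opening: 0.134
```

Run:
```python
from pour import *
np.set_printoptions(precision=4,suppress=True)
s=readout.observe(); pos,rot=tcp(-90,0,.215,.03); dp,rv=toolmove(s,pos,rot); print(pos,dp,rv,s["opening"],s["contact_force"])
print(np.round(np.linspace(0,1,15)[1:,None]*np.r_[dp,rv],3).tolist())
```

```text
[0.551 0.099 0.233] [-0.3556  0.021   0.0238] [ 0.0794 -0.0855  1.5521] 0.13382404745727158 [-0.1382  0.5873 -2.3589]
[[-0.025, 0.002, 0.002, 0.006, -0.006, 0.111], [-0.051, 0.003, 0.003, 0.011, -0.012, 0.222], [-0.076, 0.005, 0.005, 0.017, -0.018, 0.333], [-0.102, 0.006, 0.007, 0.023, -0.024, 0.443], [-0.127, 0.008, 0.009, 0.028, -0.031, 0.554], [-0.152, 0.009, 0.01, 0.034, -0.037, 0.665], [-0.178, 0.011, 0.012, 0.04, -0.043, 0.776], [-0.203, 0.012, 0.014, 0.045, -0.049, 0.887], [-0.229, 0.014, 0.015, 0.051, -0.055, 0.998], [-0.254, 0.015, 0.017, 0.057, -0.061, 1.109], [-0.279, 0.017, 0.019, 0.062, -0.067, 1.22], [-0.305, 0.018, 0.02, 0.068, -0.073, 1.33], [-0.33, 0.02, 0.022, 0.074, -0.079, 1.441], [-0.356, 0.021, 0.024, 0.079, -0.086, 1.552]]
```

Call:
arm_command(dp=[[-0.015, 0.001, 0.001], [-0.051, 0.003, 0.003], [-0.076, 0.005, 0.005], [-0.102, 0.006, 0.007], [-0.127, 0.008, 0.009], [-0.152, 0.009, 0.01], [-0.178, 0.011, 0.012], [-0.203, 0.012, 0.014], [-0.229, 0.014, 0.015], [-0.254, 0.015, 0.017], [-0.279, 0.017, 0.019], [-0.305, 0.018, 0.02], [-0.33, 0.02, 0.022], [-0.356, 0.021, 0.024], [-0.356, 0.021, 0.024], [-0.356, 0.021, 0.024]], delta_rot=[[0.004, -0.004, 0.08], [0.011, -0.012, 0.222], [0.017, -0.018, 0.333], [0.023, -0.024, 0.443], [0.028, -0.031, 0.554], [0.034, -0.037, 0.665], [0.04, -0.043, 0.776], [0.045, -0.049, 0.887], [0.051, -0.055, 0.998], [0.057, -0.061, 1.109], [0.062, -0.067, 1.22], [0.068, -0.073, 1.33], [0.074, -0.079, 1.441], [0.079, -0.086, 1.552], [0.079, -0.086, 1.552], [0.079, -0.086, 1.552]], jaw=[0, 0, 0, 0, 0, 0, 0, 0, 0, 0, 0, 0, 0, 0, 0, 0])

```text
clock: 32.55
ee_pos: [0.5506, 0.0994, 0.2329]
ee_rot: [3.141, 0.0, 0.002]
contact_force: [-0.6, 0.9, -2.1]
opening: 0.137
```

Run:
```python
from meas import *
im,c,s=snap("scene","s22"); up(im,210,90,340,220,5,"s22c"); print(s["opening"],s["contact_force"],s["joint_pos"],s["ee_pos"],s["ee_rot"])
```

```text
0.1365411753946567 [-0.60351215  0.89869448 -2.06807715] [ 0.39257012  0.24915362 -0.77154659  1.53940009  0.17477528  1.42430714
 -0.38710522] [0.55063865 0.09940509 0.23286186] [3.14140135e+00 2.32846214e-04 2.02227740e-03]
```

View pics/s22c.png

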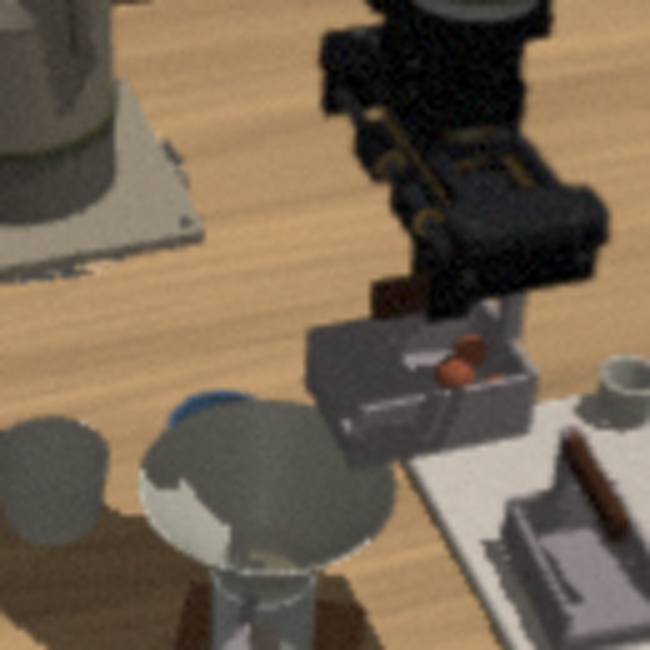

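Same pose as the first pour, so I repeat that tilt.

Call:
arm_command(dp=[[0, 0.004, -0.0098], [0, 0.0097, -0.0188], [0, 0.0132, -0.0205], [0, 0.0168, -0.0226], [0, 0.0208, -0.024], [0, 0.0251, -0.025], [0, 0.0297, -0.0257], [0, 0.0345, -0.025], [0, 0.0395, -0.025], [0, 0.0446, -0.0252], [0, 0.0498, -0.0252], [0, 0.0551, -0.025], [0, 0.0604, -0.0247], [0, 0.0604, -0.0247], [0, 0.0604, -0.0247]], delta_rot=[[0.175, 0, 0], [0.349, 0, 0], [0.436, 0, 0], [0.524, 0, 0], [0.611, 0, 0], [0.698, 0, 0], [0.785, 0, 0], [0.873, 0, 0], [0.96, 0, 0], [1.047, 0, 0], [1.134, 0, 0], [1.222, 0, 0], [1.309, 0, 0], [1.309, 0, 0], [1.309, 0, 0]], jaw=[0, 0, 0, 0, 0, 0, 0, 0, 0, 0, 0, 0, 0, 0, 0])

```text
clock: 34.48
ee_pos: [0.551, 0.0403, 0.2583]
ee_rot: [-1.834, -0.001, 0.004]
contact_force: [-0.0, -0.4, -0.5]
opening: 0.137
```

```bash
python3 - <<'E'
from meas import *
im,c,s=snap("scene","s23"); up(im,210,90,340,240,4.5,"s23c"); print(s["opening"],s["contact_force"],s["ee_pos"],s["ee_rot"])
im,c,s=snap("wrist","w23")
im,c,s=snap("top","t23"); up(im,180,120,310,220,5,"t23c")
E
python3 go.py 0.551 0.12 0.31 0 0
```

```text
0.1374426396608091 [-0.02989994 -0.39688525 -0.51121999] [0.55100728 0.04032164 0.25832832] [-1.83434452e+00 -1.40176205e-03  4.12003619e-03]
dp [ 0.0005 -0.0706  0.0636] rv [-1.3068  0.0011  0.0045] t 34.625 q [ 1.0241  0.701  -0.7631  1.579  -0.749   1.5547  0.5082] pos [0.5509 0.0402 0.2585] rot [-1.8348 -0.0017  0.004 ] F [ 0.5962 -0.2982 -1.3813] 0.13499602175221187
```

View pics/s23c.png

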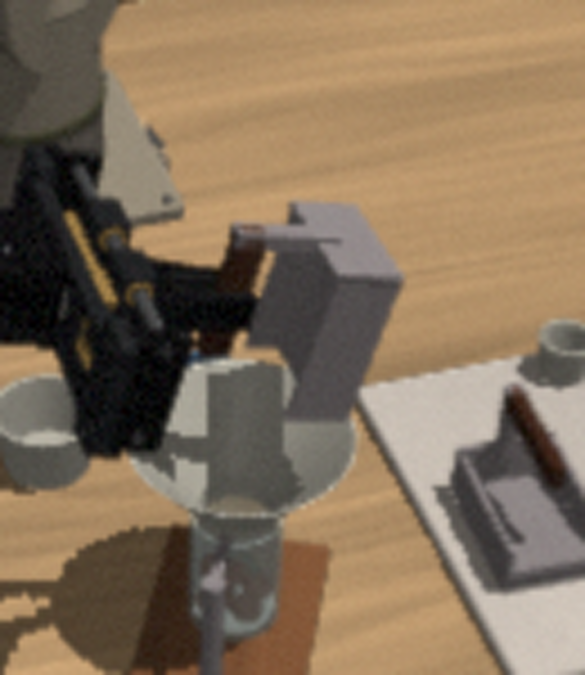

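View pics/w23.png

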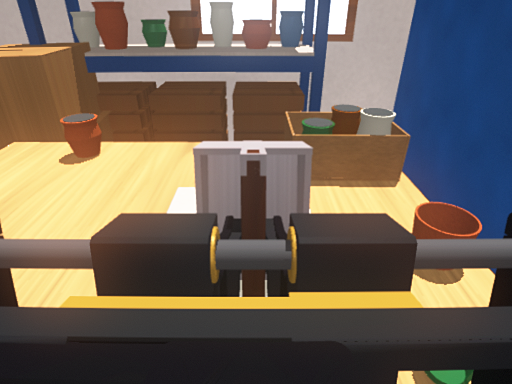

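View pics/t23c.png

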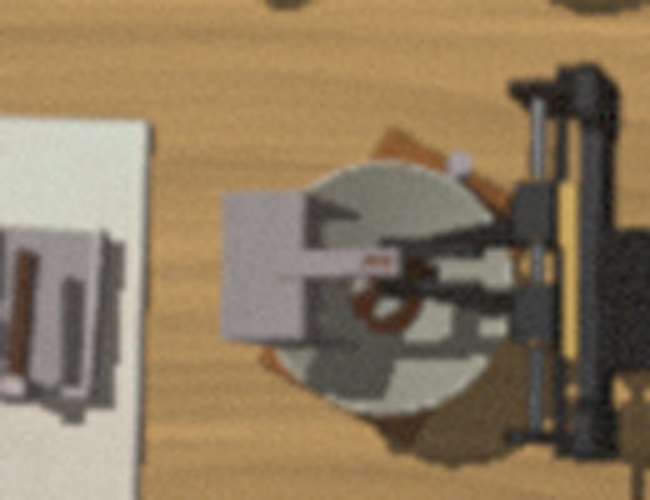

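Call:
arm_command(dp=[[0, -0.025, -0.004], [0, -0.051, -0.008], [0, -0.053, 0.0], [0, -0.056, 0.012], [0, -0.059, 0.022], [0, -0.062, 0.032], [0, -0.065, 0.042], [0, -0.068, 0.054], [0, -0.071, 0.064], [0, -0.071, 0.064], [0, -0.071, 0.064]], delta_rot=[[0, 0, 0], [0, 0, 0], [-0.18, 0, 0], [-0.36, 0, 0], [-0.54, 0, 0], [-0.72, 0, 0], [-0.9, 0, 0], [-1.08, 0, 0], [-1.26, 0, 0], [-1.307, 0, 0.004], [-1.307, 0, 0.004]], jaw=[0, 0, 0, 0, 0, 0, 0, 0, 0, 0, 0])

```text
clock: 36.0
ee_pos: [0.5496, 0.1234, 0.3121]
ee_rot: [-3.141, -0.001, 0.004]
contact_force: [0.7, -0.4, -1.7]
opening: 0.134
```

```bash
python3 go.py 0.534 0.451 0.18 89 0
python3 - <<'E'
from meas import *
im,c,s=snap("top","t24"); up(im,85,120,310,245,3.4,"t24c"); up(im,215,135,300,215,8,"t24f")
im,c,s=snap("scene","s24"); up(im,230,160,310,260,6,"s24c")
E
```

```text
dp [-0.0143 -0.3275  0.1324] rv [ 0.0002 -0.0018 -1.5489] t 36.0 q [ 0.3686  0.2453 -0.8157  1.3858  0.1774  1.584  -0.4248] pos [0.5496 0.1234 0.3121] rot [-3.1406 -0.0013  0.0045] F [ 0.6539 -0.4152 -1.6712] 0.1343531130374108
```

View pics/t24f.png

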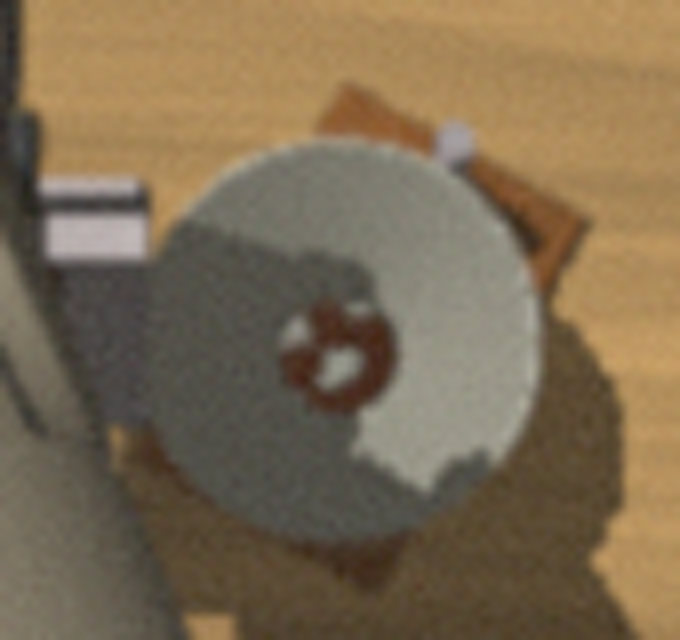

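View pics/t24c.png

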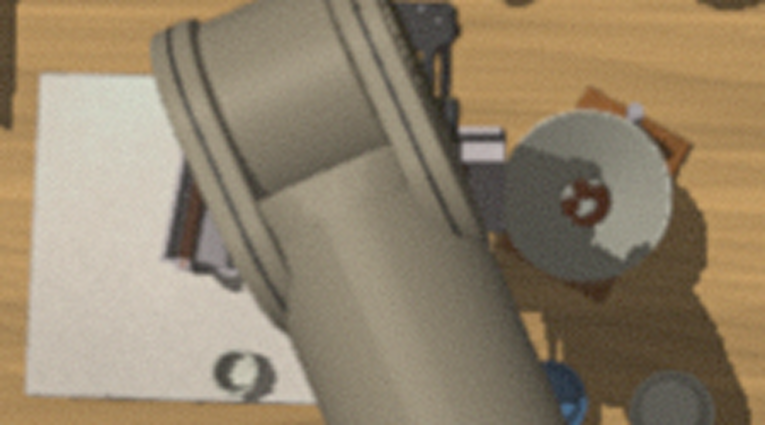

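View pics/s24c.png

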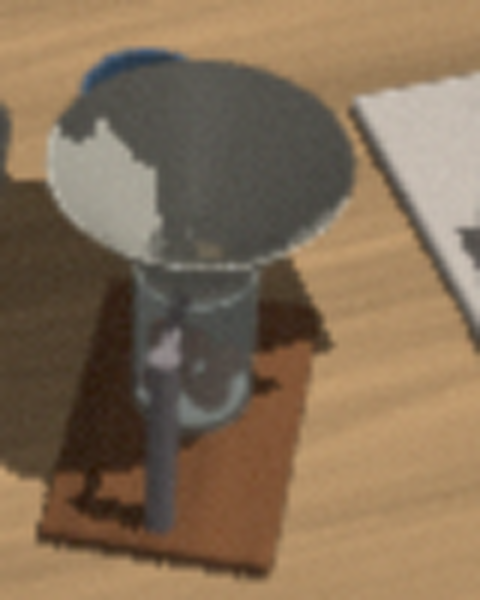

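All the pebbles are through and the funnel is clear. Returning the scoop to its place.

Call:
arm_command(dp=[[-0.001, -0.02, 0.005], [-0.002, -0.045, 0.01], [-0.003, -0.07, 0.015], [-0.004, -0.1, 0.02], [-0.006, -0.13, 0.025], [-0.007, -0.16, 0.03], [-0.009, -0.19, 0.035], [-0.01, -0.22, 0.04], [-0.011, -0.25, 0.05], [-0.012, -0.28, 0.06], [-0.013, -0.31, 0.08], [-0.0143, -0.3275, 0.1], [-0.0143, -0.3275, 0.15], [-0.0143, -0.3275, 0.19], [-0.0143, -0.3275, 0.22], [-0.0143, -0.3275, 0.24], [-0.0143, -0.3275, 0.247], [-0.0143, -0.3275, 0.247], [-0.0143, -0.3275, 0.247]], delta_rot=[[0, 0, -0.1], [0, 0, -0.25], [0, 0, -0.4], [0, 0, -0.55], [0, 0, -0.7], [0, 0, -0.85], [0, 0, -1.0], [0, 0, -1.15], [0, 0, -1.3], [0, 0, -1.4], [0, 0, -1.5], [0, -0.002, -1.549], [0, -0.002, -1.549], [0, -0.002, -1.549], [0, -0.002, -1.549], [0, -0.002, -1.549], [0, -0.002, -1.549], [0, -0.002, -1.549], [0, -0.002, -1.549]], jaw=[0, 0, 0, 0, 0, 0, 0, 0, 0, 0, 0, 0, 0, 0, 0, 0, 0, 0, 0])

```text
clock: 38.48
ee_pos: [0.5366, 0.4486, 0.0658]
ee_rot: [3.141, -0.001, 1.549]
contact_force: [-0.3, 0.3, -1.1]
opening: 0.13
```

```bash
python3 go.py 0.534 0.451 0.05 89 0
python3 - <<'E'
from meas import *
im,c,s=snap("scene","s25"); up(im,280,110,430,250,5,"s25c")
E
```

```text
dp [ 0.0024 -0.0027  0.0158] rv [ 0.0002 -0.0009 -0.0048] t 38.475 q [-0.1542  0.7875 -0.9772  1.342   0.6471  1.3419  0.4175] pos [0.5366 0.4486 0.0658] rot [ 3.1414 -0.0009  1.5486] F [-0.3148  0.3196 -1.1359] 0.1295669152735783
```

View pics/s25c.png

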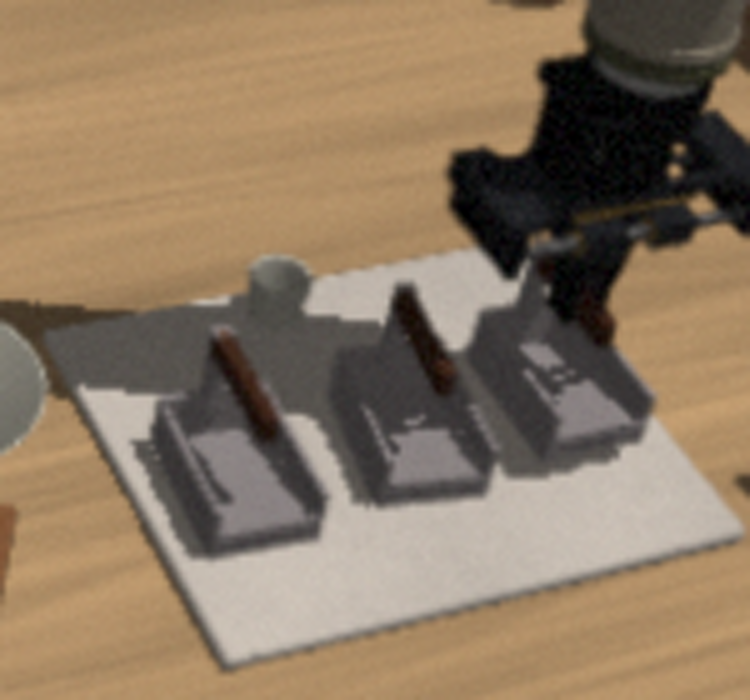

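Call:
arm_command(dp=[[0.002, -0.002, 0.005], [0.002, -0.003, 0.01], [0.002, -0.003, 0.0145], [0.002, -0.003, 0.016], [0.002, -0.003, 0.016]], delta_rot=[[0, 0, 0], [0, 0, 0], [0, 0, 0], [0, 0, 0], [0, 0, 0]], jaw=[0, 0, 0, 0, 0])

```text
clock: 39.15
ee_pos: [0.5334, 0.4506, 0.0501]
ee_rot: [-3.142, -0.001, 1.549]
contact_force: [-2.9, -1.8, 4.0]
opening: 0.132
```

Call:
arm_command(dp=[[0, 0, 0], [0, 0, 0], [0, 0, 0], [0, 0, 0], [0, 0, -0.05], [0, 0, -0.11], [0, 0, -0.17], [0, 0, -0.22], [0, 0, -0.22]], delta_rot=[[0, 0, 0], [0, 0, 0], [0, 0, 0], [0, 0, 0], [0, 0, 0], [0, 0, 0], [0, 0, 0], [0, 0, 0], [0, 0, 0]], jaw=[0.04, 0.04, 0.04, 0.04, 0.04, 0.04, 0.04, 0.04, 0.04])

```text
clock: 40.28
ee_pos: [0.5338, 0.4521, 0.2748]
ee_rot: [3.137, -0.006, 1.549]
contact_force: [-0.2, 0.3, -0.9]
opening: 0.46
```

```bash
python3 go.py 0.525 -0.30 0.30 0 0
python3 - <<'E'
from meas import *
im,c,s=snap("top","t26"); up(im,320,140,420,240,5,"t26c")
h=cv2.cvtColor(im,cv2.COLOR_BGR2HSV).astype(int)
m,ce,a=comp((h[...,0]<12)&(h[...,1]>150)&(h[...,2]>80),(368,190)); e=cv2.fitEllipse(hull(m)); print("lid",e,onplane(c,[e[0]],.011))
E
```

```text
dp [-0.7519  0.0079 -0.0296] rv [-0.0012 -0.0078  1.5487] t 40.275 q [-0.2059  0.6623 -1.0364  1.0489  0.5633  1.6856  0.4924] pos [0.5338 0.4521 0.2748] rot [ 3.1374 -0.0058  1.5488] F [-0.1648  0.3181 -0.8968] 0.4603989199363219
lid ((368.939208984375, 189.8361358642578), (46.21767044067383, 47.027915954589844), 146.34722900390625) [[ 0.52912198 -0.33657676  0.011     ]]
```

View pics/t26.png

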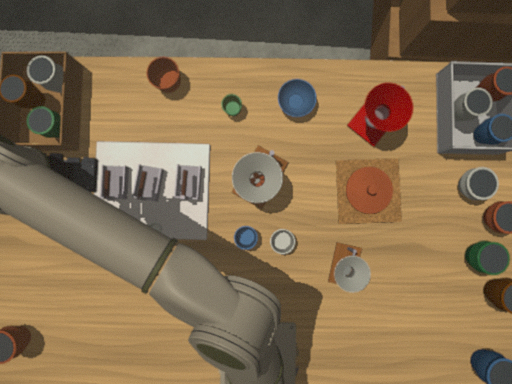

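Call:
arm_command(dp=[[-0.05, 0, -0.02], [-0.789, 0.008, -0.03], [-0.789, 0.008, -0.03], [-0.789, 0.008, -0.03], [-0.789, 0.008, -0.03], [-0.789, 0.008, -0.03], [-0.789, 0.008, -0.03], [-0.789, 0.008, -0.03], [-0.789, 0.008, -0.03], [-0.789, 0.008, -0.03], [-0.789, 0.008, -0.03], [-0.789, 0.008, -0.03], [-0.789, 0.008, -0.03], [-0.789, 0.008, -0.03], [-0.789, 0.008, -0.03], [-0.789, 0.008, -0.03], [-0.789, 0.008, -0.03], [-0.789, 0.008, -0.03]], delta_rot=[[0, 0, 0], [0, -0.008, 1.549], [0, -0.008, 1.549], [0, -0.008, 1.549], [0, -0.008, 1.549], [0, -0.008, 1.549], [0, -0.008, 1.549], [0, -0.008, 1.549], [0, -0.008, 1.549], [0, -0.008, 1.549], [0, -0.008, 1.549], [0, -0.008, 1.549], [0, -0.008, 1.549], [0, -0.008, 1.549], [0, -0.008, 1.549], [0, -0.008, 1.549], [0, -0.008, 1.549], [0, -0.008, 1.549]], jaw=[0.06, 0.06, 0.06, 0.06, 0.06, 0.06, 0.06, 0.06, 0.06, 0.06, 0.06, 0.06, 0.06, 0.06, 0.06, 0.06, 0.06, 0.06])

```text
clock: 42.58
ee_pos: [0.5243, -0.3373, 0.2998]
ee_rot: [3.139, 0.003, 0.001]
contact_force: [-0.3, 0.7, 0.1]
opening: 0.69
```

```bash
python3 go.py 0.529 -0.3372 0.002 0 0
python3 - <<'E'
from meas import *
im,c,s=snap("wrist","w27"); up(im,170,80,340,240,4.5,"w27c"); print((proj(c,[[.529,-.3372,.047]])-[170,80])*4.5)
im,c,s=snap("scene","s27"); im2,c2,s=snap("top","t27"); up(im2,85,135,215,245,6,"t27b"); up(im2,225,145,300,210,9,"t27f")
E
```

```text
dp [ 0.0055 -0.0008  0.2978] rv [0.0025 0.0028 0.0006] t 42.575 q [ 0.9667  0.3677 -0.6525  1.2476  0.2234  1.598   0.3536] pos [ 0.5243 -0.3373  0.2998] rot [3.1391 0.0028 0.0006] F [-0.2966  0.6701  0.0714] 0.6901734314899264
[[386.39335541 347.50234221]]
```

View pics/w27c.png

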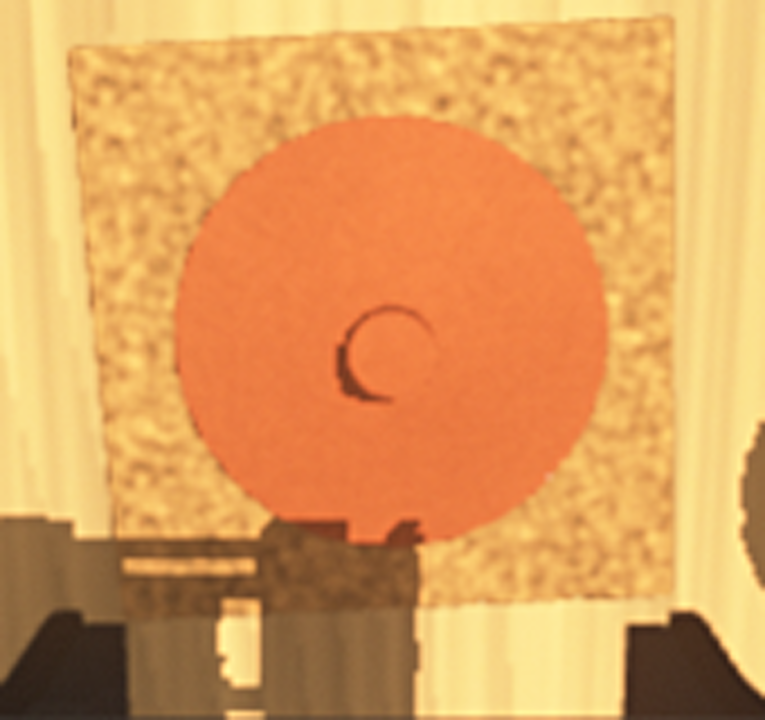

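View pics/t27b.png

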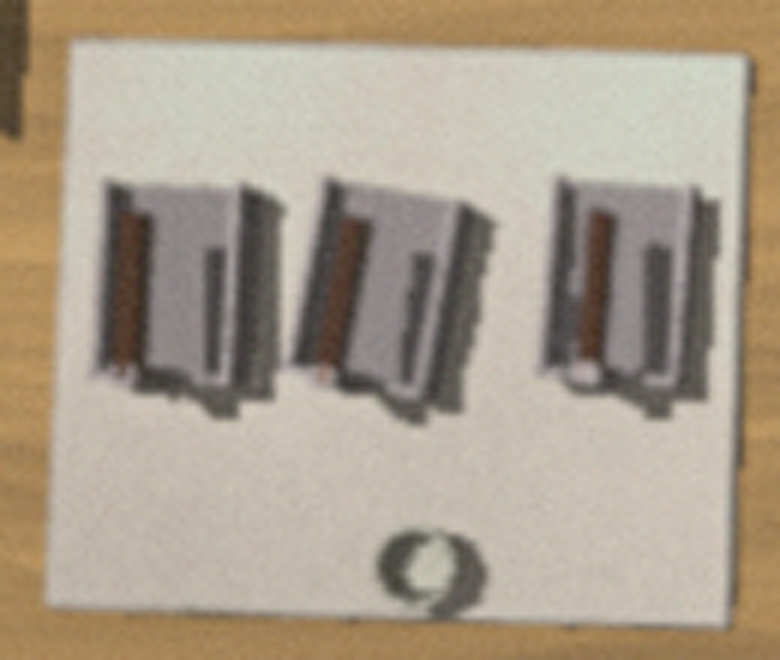

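View pics/t27f.png

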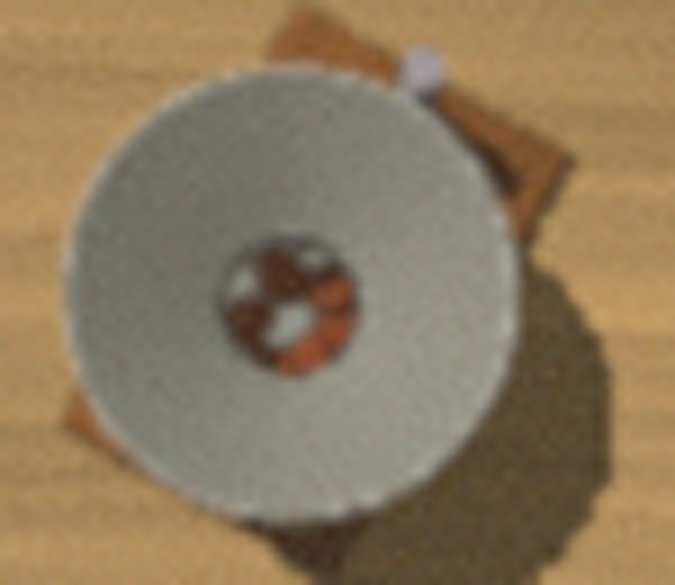

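View pics/s27.png

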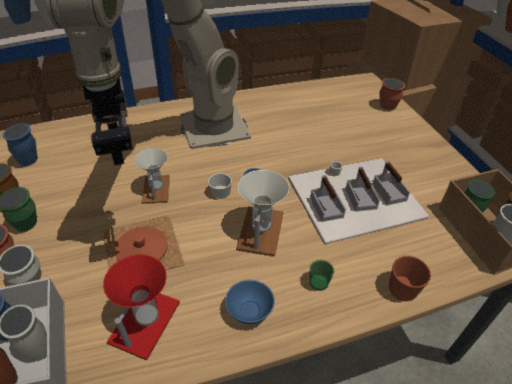

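Call:
arm_command(dp=[[0.002, 0, 0.06], [0.006, 0, 0.12], [0.006, 0.0005, 0.18], [0.006, 0.0005, 0.23], [0.006, 0.0005, 0.265], [0.006, 0.0005, 0.285], [0.006, 0.0005, 0.296], [0.006, 0.0005, 0.297], [0.006, 0.0005, 0.297], [0.006, 0.0005, 0.297], [0.006, 0.0005, 0.297], [0.006, 0.0005, 0.297], [0.006, 0.0005, 0.297], [0.006, 0.0005, 0.297], [0.006, 0.0005, 0.297]], delta_rot=[[0, 0, 0], [0.0025, 0.003, 0], [0.0025, 0.003, 0], [0.0025, 0.003, 0], [0.0025, 0.003, 0], [0.0025, 0.003, 0], [0.0025, 0.003, 0], [0.0025, 0.003, 0], [0.0025, 0.003, 0], [0.0025, 0.003, 0], [0.0025, 0.003, 0], [0.0025, 0.003, 0], [0.0025, 0.003, 0], [0.0025, 0.003, 0], [0.0025, 0.003, 0]], jaw=[0.06, 0.06, 0.06, 0.06, 0.06, 0.06, 0.06, 0.06, 0.06, 0.01, 0.01, 0.01, 0.01, 0.01, 0.01], newtons=30)

```text
clock: 44.6
ee_pos: [0.5293, -0.3388, 0.0027]
ee_rot: [-3.141, 0.0, 0.0]
contact_force: [-0.8, 0.7, 1.3]
opening: 0.309
```

Call:
arm_command(dp=[[0, 0, 0], [0, 0, -0.02], [0, 0, -0.06], [0, 0, -0.11], [0, 0, -0.16], [0, 0, -0.21], [0.002, -0.03, -0.24], [0.005, -0.07, -0.24], [0.008, -0.12, -0.24], [0.011, -0.17, -0.24], [0.014, -0.22, -0.24], [0.017, -0.27, -0.24], [0.02, -0.31, -0.24], [0.021, -0.335, -0.24], [0.021, -0.348, -0.24], [0.021, -0.348, -0.24], [0.021, -0.348, -0.24]], delta_rot=[[0, 0, 0], [0, 0, 0], [0, 0, 0], [0, 0, 0], [0, 0, 0], [0, 0, 0], [0, 0, 0], [0, 0, 0], [0, 0, 0], [0, 0, 0], [0, 0, 0], [0, 0, 0], [0, 0, 0], [0, 0, 0], [0, 0, 0], [0, 0, 0], [0, 0, 0]], jaw=[0.01, 0.01, 0.01, 0.01, 0.01, 0.01, 0.01, 0.01, 0.01, 0.01, 0.01, 0.01, 0.01, 0.01, 0.01, 0.01, 0.01])

```text
clock: 46.72
ee_pos: [0.5503, 0.0076, 0.2428]
ee_rot: [3.141, 0.0, -0.002]
contact_force: [0.2, 0.8, -2.4]
opening: 0.311
```

```bash
python3 go.py 0.550 0.0095 0.162 0 0
python3 - <<'E'
from meas import *
im,c,s=snap("scene","s30"); up(im,210,80,330,260,3.3,"s30c")
E
```

```text
dp [-0.0003 -0.002   0.0808] rv [ 0.0004  0.0002 -0.0018] t 46.725 q [ 0.6269  0.2363 -0.8461  1.5435  0.1781  1.4421 -0.2301] pos [0.5503 0.0076 0.2428] rot [ 3.1412  0.0002 -0.0018] F [ 0.2106  0.8356 -2.3715] 0.3108087658756016
```

View pics/s30c.png

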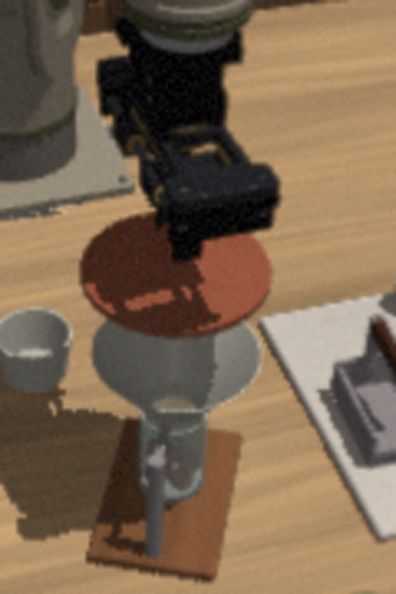

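The lid is level above the funnel. Lowering it, slowly at the end.

Call:
arm_command(dp=[[0, -0.001, 0.02], [0, -0.002, 0.04], [0, -0.002, 0.055], [0, -0.002, 0.066], [0, -0.002, 0.072], [0, -0.002, 0.076], [0, -0.002, 0.076], [0, -0.002, 0.076]], delta_rot=[[0, 0, 0], [0, 0, 0], [0, 0, 0], [0, 0, 0], [0, 0, 0], [0, 0, 0], [0, 0, 0], [0, 0, 0]], jaw=[0.01, 0.01, 0.01, 0.01, 0.01, 0.01, 0.01, 0.01])

```text
clock: 47.78
ee_pos: [0.5506, 0.0096, 0.1671]
ee_rot: [3.141, -0.0, -0.002]
contact_force: [0.2, 0.7, -1.7]
opening: 0.305
```

Call:
arm_command(dp=[[0, 0, 0.001], [0, 0, 0.002], [0, 0, 0.003], [0, 0, 0.003]], delta_rot=[[0, 0, 0], [0, 0, 0], [0, 0, 0], [0, 0, 0]], jaw=[0.01, 0.01, 0.01, 0.01])

```text
clock: 48.28
ee_pos: [0.5505, 0.0096, 0.164]
ee_rot: [3.141, -0.0, -0.002]
contact_force: [0.0, -0.9, -2.2]
opening: 0.306
```

Call:
arm_command(dp=[[0, 0, 0.001], [0, 0, 0.002], [0, 0, 0.0025], [0, 0, 0.0025]], delta_rot=[[0, 0, 0], [0, 0, 0], [0, 0, 0], [0, 0, 0]], jaw=[0.01, 0.01, 0.01, 0.01])

```text
clock: 48.78
ee_pos: [0.5506, 0.0096, 0.1626]
ee_rot: [3.141, -0.001, -0.002]
contact_force: [-4.2, -1.3, 8.3]
opening: 0.304
```

Contact at about 0.163. Releasing and rising.

Call:
arm_command(dp=[[0, 0, 0], [0, 0, 0], [0, 0, 0], [0, 0, 0], [0, 0, 0], [0, 0, -0.03], [0, 0, -0.08], [0, 0, -0.13], [0, 0.06, -0.15], [0, 0.12, -0.15], [0, 0.18, -0.15], [0, 0.24, -0.15], [0, 0.3, -0.15], [0, 0.3, -0.15], [0, 0.3, -0.15]], delta_rot=[[0, 0, 0], [0, 0, 0], [0, 0, 0], [0, 0, 0], [0, 0, 0], [0, 0, 0], [0, 0, 0], [0, 0, 0], [0, 0, 0], [0, 0, 0], [0, 0, 0], [0, 0, 0], [0, 0, 0], [0, 0, 0], [0, 0, 0]], jaw=[0.06, 0.06, 0.06, 0.06, 0.06, 0.06, 0.06, 0.06, 0.06, 0.06, 0.06, 0.06, 0.06, 0.06, 0.06])

```text
clock: 50.65
ee_pos: [0.55, -0.2898, 0.3126]
ee_rot: [-3.142, -0.001, -0.002]
contact_force: [-0.5, 0.1, -0.5]
opening: 0.686
```

Run:
```python
from meas import *
im,c,s=snap("top","t31"); sc,cs,s2=snap("scene","s31"); print(s["ee_pos"],s["contact_force"],s["clock"])
def lid(im,near):
    h=cv2.cvtColor(im,cv2.COLOR_BGR2HSV).astype(int)
    m,ce,a=comp((h[...,0]<13)&(h[...,1]>130)&(h[...,2]>80),near); return cv2.fitEllipse(hull(m))
a=lid(im,(257,178)); b=lid(sc,(265,187)); print("lid",a,onplane(c,[a[0]],.171),b,tri(c,[a[0]],cs,[b[0]]))
up(im,85,120,310,245,3.4,"t31c"); up(sc,210,130,430,260,3.5,"s31c")
for bb in bars(im,c,0.102): print(bb[2])
```

```text
[ 0.55004269 -0.2897769   0.31263064] [-0.5156538   0.1085583  -0.48612425] 50.65
lid ((257.4405822753906, 177.0106658935547), (53.798377990722656, 54.34522247314453), 41.54424285888672) [[0.55081174 0.01005811 0.171     ]] ((262.61224365234375, 185.57388305664062), (38.043296813964844, 55.06547164916992), 92.29851531982422) (array([0.5507893 , 0.00930973, 0.16801279]), np.float64(0.001648513884813138))
((533.7482299804688, 451.8008117675781), (72.94859313964844, 11.84261703491211), 2.0627405643463135)
((536.955078125, 224.16348266601562), (10.540746688842773, 66.9321517944336), 84.76557159423828)
((532.7805786132812, 348.0015869140625), (9.798974990844727, 68.81055450439453), 80.36967468261719)
```

View pics/t31c.png

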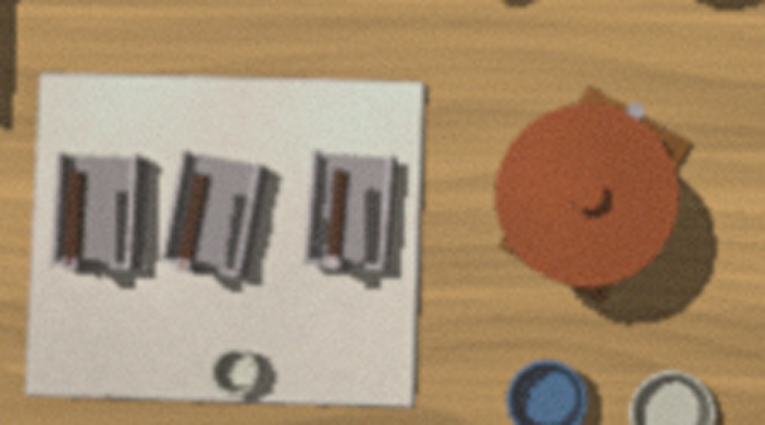

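View pics/s31c.png

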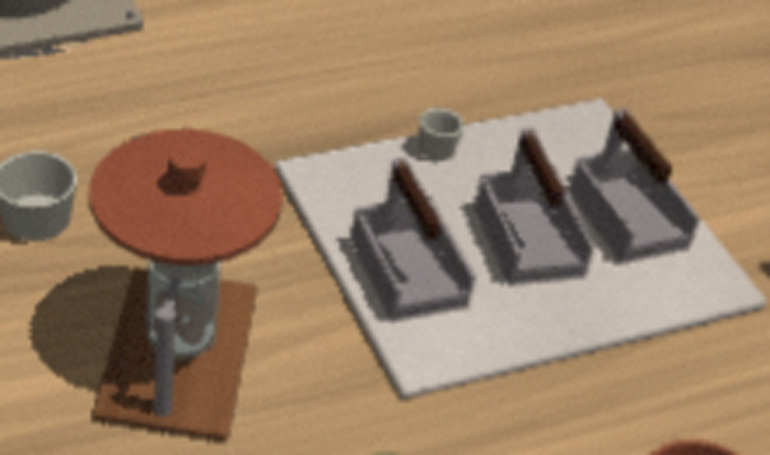

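The lid centre is at (0.551,0.010), against the funnel's (0.551,0.011). All three scoops stand empty on the board. Handing in.

```bash
python3 -c "
from rig import order; print(order.close_job())"
```

```text
the job is handed in; nothing more can be done
None
```

The job is done and handed in at about 51 s; it reports no verdict. I moved the lid to the cork mat, poured the two scoops that held pebbles (three each) through the funnel, stood both back on the foam board, and put the lid back.

**Last checks:**
- **Lid:** it lies flat, with its centre within about 1 mm of the funnel's.
- **Pebbles:** the poured scoops and the funnel were empty. Pebbles were visible in the vase before the lid went back, but they overlap, so I did not count all six singly.
- **Scoops and pots:** all three scoops stand upright on the board, and the middle one held no pebbles and was never touched. In the pictures the pots look unmoved.
- **Robot:** it had let go and was about 0.3 m from the lid.

**What disagreed:**
- **Fingertip height:** the fingertips sit about 23 mm behind the reported TCP. My first grasp closed above the knob, and I corrected the height from the pictures.
- **Knocked scoop:** the right scoop was knocked about 15 mm aside during the run, so I measured it again before grasping it.

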